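Lift the hot glue-pot lid with the lid lifter

TASK

The glue pot's lid is hot: take the lid lifter from its stand, ease its hook under the lid's loop until it just meets the loop, without shoving or tipping the lid on the pot, and lift the lid off with the loop right down in the hook, hanging steady on the hook without tipping far. Set it gently, fully home and flat on the wooden rest ring, unhook, and put the lifter back upright, all the way down in its stand. Do not touch the lid or pot with the gripper or drop the lid, do not lay the lid on the bench, and leave the other things on the bench where they are.

Things in the scene. Friction and masses are not known exactly. Their poses are not given: they have to be found in the camera images.
- lid_top (a point): centre of the lid's top face; z up, x along the slot across it. Round aluminium lid 160 mm across, 4 mm thick; under it a plug 130 mm across (tapering to 120), 8 mm deep, sits 2 mm loose in the pot's mouth. 0.4 to 0.55 kg in all. A lifter force over 12 N on the lid is too much, and some 5 N sideways on the loop tips it up. Hung by its bar it leans up to 0.25 rad, the loop being off centre
- loop_mid (a point): point 48 mm above lid_top (same axes), fixed to the lid: the MIDDLE of the range where the loop's top bar can be. The bar (6 mm thick, straight along y, 46 mm clear between its legs, centred on y = 0) lies at this height but anywhere from -18 to +18 mm along x: where is NOT measured; find it by feel or sight. It is clamped and does not slide when pushed. 35 mm clear below it, over a block
- pot_rim (a point): centre of the pot's mouth, at rim height (105 mm above the bench); pot 148 mm across outside on a round hot plate 184 mm across, both fixed
- rest: wooden rest ring, 172 mm outside, 140 mm inside, 14 mm high, fixed to the bench; origin at the centre of its underside. The lid's plug goes in the hole and its edge lies on the ring, top face then 18 mm above the origin
- lifter_grip (a point): centre of the lifter's upright wooden handle: 24 mm along x, 20 mm along y (grasp across y), 76 mm high; z up the handle. Lifter 0.16 kg, 130 mm high in all, its lowest face 92 mm below this point
- lifter_seat (a point): where the axis of a hooked bar lies, 82 mm straight below lifter_grip, same axes. The hook, 8 mm thick in y, opens towards +x: a flat prong (top 3 mm, underside 10 mm below this point, reaching 9 mm to +x), an upturned tip (x = 4.5 to 9 mm, top 6 mm above this point) and an upright back with its face at x = -4.5 mm, so a 6 mm bar has 3 mm of play
- lifter_mouth (a point): middle of the hook's open mouth, 19 mm above lifter_seat, same axes; the mouth is open from 13 mm below to 17 mm above this point. Bring it to bar height with the bar ahead in +x, move to +x until the back meets the bar, then raise: the bar drops 19 mm in the hook to the seat. To unhook, lower about 19 mm and move back to -x
- stand_in (a point): centre of the inner floor of the lifter's fixed wooden stand, 8 mm above the bench; pocket 40 mm along x, 16 mm along y, 42 mm deep. The lifter stands in it on its prong, hook down, its x along the stand's x (either way round fits), its handle's axis at about x = +2 mm
- tack_tin: closed steel tack tin, 66 mm across, 50 mm high; origin under its centre; leave alone
- twine_spool: wooden twine spool, 60 mm across, 50 mm high; origin under its centre; leave alone
- corner_block: wooden corner block 50 x 85 x 30 mm high; origin under its centre; leave alone
- mallet: hammer 260 mm long, lying on the bench; leave alone
- tape_measure: grey tape measure 70 x 45 x 65 mm high; origin under its centre; leave alone
- beech_offcut: beech bar 200 x 45 x 30 mm high; origin under its centre; leave alone
Mind the look-alikes: they are no part of the job. What is shaped like the part that bears lifter_grip but pink or red is not meant.

How it is judged:
By the outcome, as a careful person would: the job done as asked, in the order asked, and still so for the second after the job is handed in, with the robot touching nothing.
It also fails if it takes over 67 s, if anything falls off the work surface, if the arm or the gripper's body presses on something with over 40 N, if the wrist force passes 120 N, or if a joint passes its speed limit or range.

ROBOT

A 6-joint arm with a two-finger parallel gripper is mounted at the origin on the work surface. World frame = base frame: x ahead of the robot, y to its left, z up, the work surface at z = 0. Lengths are in m, angles in rad, forces in N, time in s.
With the tool pointing down it reaches from about 0.3 to 0.875 m from the base axis. Payload 6.4 kg.
Tool frame: the origin (TCP) lies where the fingers leave the gripper's body, on its centre line; the fingertips stand 73 mm ahead of it and the grasp point (between the pads) lies 54 mm ahead of it (ctrl.pinch_z is the distance from the TCP to the grasp point, in m); z points along the fingers, y is the direction in which the jaws open and shut (so a half turn about z gives the same grasp; the last joint's range is limited). The gripper opens to 85 mm and grips with 20 to 120 N. Pads are 22 mm wide; open, the fingers measure 114 mm over their backs; the gripper's body (76 mm by 85 mm) begins 54 mm behind the grasp point. The pads swing forward as they close: fully open they stand 13 mm farther back than shut.
Start: joints at [-1.459, 0.181, 1.607, -0, 1.354, -0.206], TCP at [0.18, -0.546, 0.304] pointing down, gripper open.
Joint ranges: [-2.99, 2.99], [-0.89, 2.07], [0.3, 2.58], [-1.14, 4.28], [0, 2.63], [-3.12, 3.12]. Speed limits (rad/s): [2.57, 2.57, 3.01, 3.14, 3.14, 3.14].

INTERFACE

Orientations are given as a unit quaternion [w, x, y, z].
In Python, from bench import ctrl, camera, camera_model gives the robot as it stands.
- The arm moves only by the tool arm_command, never from a script. Its argument "series" is a list of rows, each a list of 7 numbers: the shift along the tool's x, y, z in m, then the turn, a rotation vector about the tool's x, y, z in degrees, then the finger opening in m, from 0 to 0.0854. In form: [[tx, ty, tz, rx, ry, rz, gripper], ...]. A call has exactly 5 rows; each row is the pose to reach, as a shift and turn from the pose commanded when the call began, along the tool's axes at that moment; what a row does not reach only later rows make up. A row lasts 1/10 s, in which the tool goes at most 50 mm and 8.59 degrees, less where a joint would pass 70% of its speed; a pose out of reach is approached as far as the arm can. A call with a gripper value outside its range is refused whole. The fingers move at their own pace and stop on an object; the grip force is fixed at half the most. Time passes only in rows, so rows that repeat a pose let the fingers close, or fill a call up. It gives the time, the measured TCP pose, the force and the opening at its end, in the units of the state.
- ctrl.get_obs(): the state, without advancing time (a new reading comes with each control period).
- camera(name): name is "scene" or "top" or "wrist"; returns (picture, depth): 400x640x3 uint8, red, green, blue; 400x640 float32, m along the optical axis (not along the pixel's ray), 0 where there is no reading.
- camera_model(name): a dict with "K" (3x3 intrinsics, pixels), "position" and "attitude" of the camera in the world. Camera axes: x right, y down, z forward; pixel columns grow to the right and rows downward; lengths in m; the calibration is good to about 2 mm. The wrist camera is an equidistant fisheye: a pixel r from the principal point sees the ray r / f radians off the axis. A picture is of the moment at which its call begins: read the wrist's pose just before it. camera_model takes no time and is no camera call; for the wrist camera it gives the pose at the moment of the call.
- ctrl.hand_in(): hands the job in, once; it reports no verdict.
The state is a dict: "time_s": time; "q": joint angles; "dq": joint speeds; "joint_efforts": joint torques, N m; "eef_pos": TCP position; "eef_rot": TCP orientation; "wrist_force": force on the tool from outside, world axes, zero at the start; "torque": the same for the moment, N m; "opening": opening from 0.0 (shut) to 1.0 (fully open).
Only numpy, scipy, OpenCV 4.12 (cv2) and the standard library are available. Lean on these libraries where they do the work, as an engineer would, in place of code of your own. Each camera call takes 0.05 s, during which the arm holds its last target. There are 200 camera calls.

## Working session

There is one attempt and no reset: what is moved stays moved. The work goes in short steps, Python scripts to look and compute and a tool call to move; the robot and the scene stay as the last step left them, time stands still between calls to the robot, and variables do not carry over. Pictures are saved under pics/ and viewed, about 8 in all and at most 12, crops included, and the job is handed in when it is done.

Besides the shell and the picture viewer there is one more tool, called after "Emit:" in YAML: its name, and indented under it one key for each argument. arm_command: Moves the arm, as the interface text tells. Its arguments: {"type":"object","properties":{"series":{"type":"array","items":{"type":"array","items":{"type":"number"}}}},"required":["series"]}

```bash
mkdir -p pics; ls; cat > h.py <<'E'
import numpy as np, cv2
from bench import ctrl, camera, camera_model
from scipy.spatial.transform import Rotation as R
def rot(a):
    a=np.array(a,float)
    return a if a.shape==(3,3) else R.from_quat(a[[1,2,3,0]]).as_matrix()
def snap(name,tag):
    m=camera_model(name); p,d=camera(name)
    np.savez('pics/%s.npz'%tag,p=p,d=d,K=m['K'],t=m['position'],R=rot(m['attitude']))
    cv2.imwrite('pics/%s.png'%tag,p[...,::-1]); return load(tag)
def load(tag): return dict(np.load('pics/%s.npz'%tag))
def ray(s,u,v,fish=False):
    K=s['K']; x=(u-K[0,2])/K[0,0]; y=(v-K[1,2])/K[1,1]
    if fish:
        r=np.hypot(x,y); k=np.where(r>1e-9,np.sin(r)/np.maximum(r,1e-9),1); c=np.array([x*k,y*k,np.cos(r)])
    else: c=np.array([x,y,np.ones_like(x)])
    return s['R']@c
def atz(s,u,v,z,fish=False):
    r=ray(s,u,v,fish); return s['t']+r*(z-s['t'][2])/r[2]
def cloud(s):
    v,u=np.mgrid[0:400,0:640].astype(float); K=s['K']; d=s['d']
    c=np.stack([(u-K[0,2])/K[0,0]*d,(v-K[1,2])/K[1,1]*d,d],-1)
    return c@s['R'].T+s['t']
E
python3 - <<'E'
from h import *
o=ctrl.get_obs(); print(o,ctrl.pinch_z)
for n in('scene','top'):
    s=snap(n,n+'0'); print(n,s['K'],s['t'],s['R'])
print(camera_model('wrist'))
E
```

```text
pics
{'time_s': 0.0, 'q': array([-1.45927765e+00,  1.81543090e-01,  1.60802975e+00, -1.18115860e-05,
        1.35376603e+00, -2.06321713e-01]), 'dq': array([0.00092848, 0.0001892 , 0.00045651, 0.0014985 , 0.00118442,
       0.0003863 ]), 'joint_efforts': array([-2.88414658e-04, -4.44879699e+01, -3.51336086e+01, -2.70199325e-04,
        9.08541289e-03,  5.32131548e-05]), 'eef_pos': array([ 0.17964978, -0.54576288,  0.30297237]), 'eef_rot': array([-8.72399114e-04,  9.87398162e-01,  1.58253299e-01,  3.56114225e-05]), 'wrist_force': array([ 0.2645343 ,  0.39516352, -0.50688221]), 'torque': array([-0.08121334,  0.00756727, -0.01196562]), 'opening': 1.0003459573769906} 0.0539
scene [[459.44829527   0.         313.64383132]
 [  0.         459.44829527 196.61405195]
 [  0.           0.           1.        ]] [1.17992924 0.80087855 0.97444201] [[-0.82104233  0.35299031 -0.44865056]
 [ 0.57049781  0.53562711 -0.62260409]
 [ 0.02053619 -0.76713848 -0.64115273]]
top [[425.63921808   0.         318.91303725]
 [  0.         425.63921808 192.67375479]
 [  0.           0.           1.        ]] [0.52371484 0.00418959 1.54378963] [[-0.02755048 -0.99886149  0.03894479]
 [-0.99958786  0.02784309  0.00699104]
 [-0.00806742 -0.03873613 -0.99921691]]
{'K': array([[309.70691629,   0.        , 322.35354615],
       [  0.        , 309.70691629, 203.33039073],
       [  0.        ,   0.        ,   1.        ]]), 'position': array([ 0.25029889, -0.52247773,  0.37322882]), 'attitude': array([ 0.1191967 ,  0.80115159, -0.57995054, -0.08721033])}
```

View pics/top0.png

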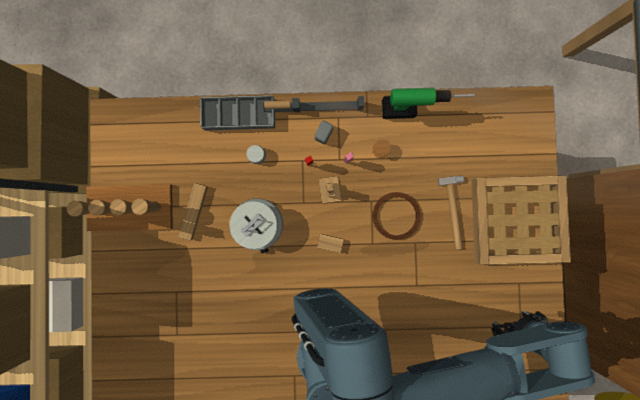

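View pics/scene0.png

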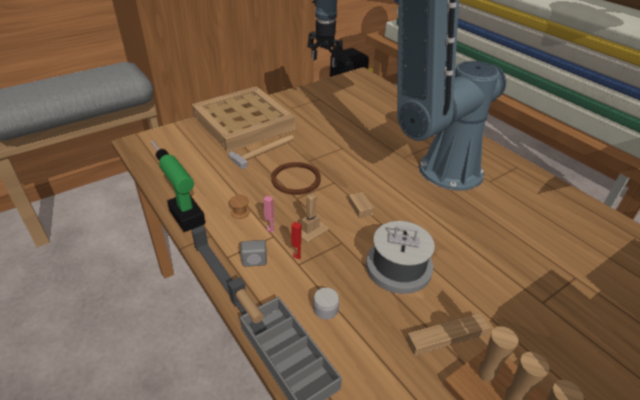

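The top view shows the lid at (256,224), the rest ring at (397,216), and the stand with the wooden lifter at (330,190). The red and pink look-alikes are at (309,160) and (349,157). Next I'll enlarge the key areas.

```bash
python3 - <<'E'
from h import *
t=load('top0'); s=load('scene0')
def crop(a,u,v,w,h,W,H): return cv2.resize(a['p'][v:v+h,u:u+w,::-1],(W,H),interpolation=cv2.INTER_CUBIC)
A=crop(t,223,192,66,66,396,300) if 0 else crop(t,223,192,66,50,396,300)
B=crop(t,300,172,66,50,396,300)
C=crop(s,364,215,72,54,396,300)
D=crop(s,282,190,66,50,396,300)
cv2.imwrite('pics/m1.png',np.vstack([np.hstack([A,B]),np.hstack([C,D])]))
P=cloud(t)
for n,(u,v,r) in dict(lid=(256,224,30),ring=(397,216,30),stand=(330,190,16)).items():
    q=P[v-r:v+r,u-r:u+r].reshape(-1,3); z=q[:,2]
    print(n,np.histogram(z,bins=np.arange(-.01,.22,.01))[0])
q=P[185:250,215:295].reshape(-1,3); m=(q[:,2]>.104)&(q[:,2]<.116); print('lid face',np.median(q[m],0),(q[m].max(0)+q[m].min(0))/2,np.ptp(q[m],axis=0))
q=P[185:250,365:430].reshape(-1,3); m=(q[:,2]>.009)&(q[:,2]<.02); print('ring',(q[m].max(0)+q[m].min(0))/2,np.ptp(q[m],axis=0),m.sum())
q=P[172:205,312:350].reshape(-1,3); 
for lo,hi in((.03,.06),(.06,.1),(.1,.125),(.125,.15)):
  m=(q[:,2]>lo)&(q[:,2]<hi); 
  if m.sum(): print('stand',lo,m.sum(),q[m].mean(0),(q[m].max(0)+q[m].min(0))/2,np.ptp(q[m],axis=0))
E
```

```text
lid [517 892  16 169 226   7   0   0   0   0   0 785 844  98   1   2  13  17
   0   0   0   0]
ring [1170 1824  552   40    0    0    0    0    0    0    0    0    0    0
    0    0    0    0    0    0    0    0]
stand [203 592 131   3   1  18  23   1   1   1   3   0   1   1  30  13   0   0
   0   0   0   0]
lid face [0.47886163 0.24068107 0.10997131] [0.47870295 0.24092562 0.10998988] [0.15869427 0.15923205 0.01197521]
ring [ 0.4925127  -0.25784034  0.014531  ] [0.21064342 0.22370146 0.01093461] 596
stand 0.03 42 [ 0.59331572 -0.02312758  0.04982623] [ 0.59384505 -0.02293639  0.04819865] [0.04942985 0.03054919 0.0189996 ]
stand 0.06 6 [ 0.59048481 -0.01760779  0.08728046] [ 0.59347408 -0.0189181   0.08335998] [0.01733869 0.0169896  0.02911144]
stand 0.1 1 [ 0.58425135 -0.01651009  0.11323363] [ 0.58425135 -0.01651009  0.11323363] [0. 0. 0.]
stand 0.125 44 [ 0.59674856 -0.0213441   0.13811783] [ 0.59783747 -0.02011399  0.13492917] [0.02336943 0.01976351 0.0190048 ]
```

View pics/m1.png

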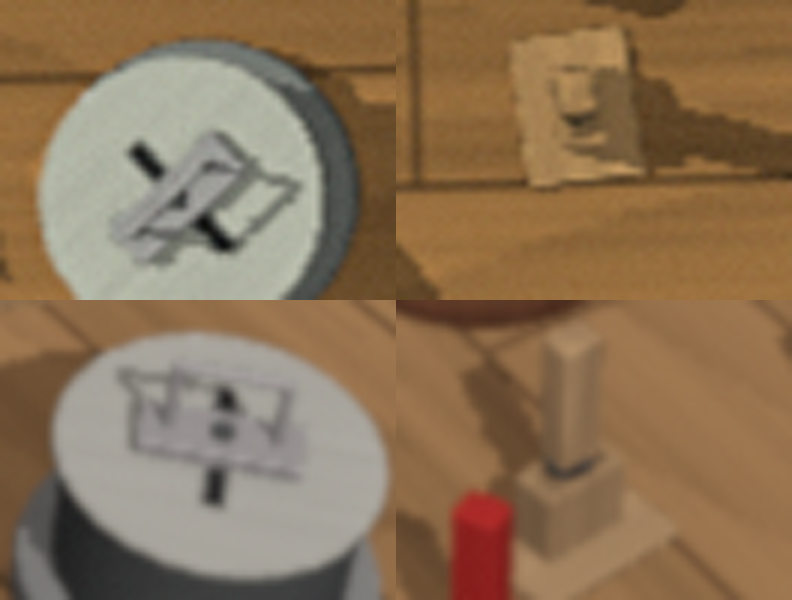

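The slot, and so lid x, runs at a yaw of about 45°. The loop straddles it beyond the block, but shadows confuse the view. The handle's long side runs nearly along world x. I'll go and look from near.

```bash
cat >> h.py <<'E'
def pose():
    o=ctrl.get_obs(); return np.array(o['eef_pos']),rot(o['eef_rot']),o
def down(yaw):
    c,s=np.cos(np.radians(yaw)),np.sin(np.radians(yaw)); return np.array([[c,s,0],[s,-c,0],[0,0,-1.]])
def plan(wps,p=None,M=None):
    "wps: list of (xyz,yaw deg): prints the shift/turn of each leg, from the previous waypoint"
    if p is None: p,M,_=pose()
    for t,y in wps:
        N=down(y); print(np.round(M.T@(np.array(t)-p),4),np.round(np.degrees(R.from_matrix(M.T@N).as_rotvec()),2)); p,M=np.array(t),N
def st():
    p,M,o=pose(); print('t',round(o['time_s'],2),'p',p.round(4),'yaw',np.degrees(np.arctan2(M[1,0],M[0,0])).round(2),'tilt',np.degrees(np.arccos(-M[2,2])).round(2),'F',np.round(o['wrist_force'],2),'T',np.round(o['torque'],2),'op',round(o['opening'],3),'q',np.round(o['q'],2))
E
python3 - <<'E'
from h import *
plan([((.32,-.37,.3),18.2),((.44,-.2,.3),18.2),((.54,-.02,.3),7)])
print(rot(camera_model('wrist')['attitude'])[:,2])
E
```

```text
[ 0.1882 -0.1231  0.0033] [-0.09 -0.02  0.01]
[ 0.1671 -0.124   0.    ] [0. 0. 0.]
[ 0.1512 -0.1398  0.    ] [ 0.   0.  11.2]
[-0.27799377 -0.08983389 -0.95637301]
```

Emit:
arm_command:
  series:
    - [0.038, -0.025, 0, 0, 0, 0, 0.0854]
    - [0.076, -0.05, 0, 0, 0, 0, 0.0854]
    - [0.114, -0.075, 0, 0, 0, 0, 0.0854]
    - [0.151, -0.1, 0, 0, 0, 0, 0.0854]
    - [0.188, -0.123, 0.003, -0.09, 0, 0, 0.0854]

```text
time_s: 0.6
eef_pos: [0.3206, -0.369, 0.3009]
eef_rot: [0.001, 0.987, 0.158, 0.0]
wrist_force: [0.4, -0.1, 0.2]
opening: 0.999
```

Emit:
arm_command:
  series:
    - [0.034, -0.025, 0, 0, 0, 0, 0.0854]
    - [0.067, -0.05, 0, 0, 0, 0, 0.0854]
    - [0.1, -0.075, 0, 0, 0, 0, 0.0854]
    - [0.134, -0.1, 0, 0, 0, 0, 0.0854]
    - [0.167, -0.124, 0, 0, 0, 0, 0.0854]

```text
time_s: 1.1
eef_pos: [0.4403, -0.1989, 0.3005]
eef_rot: [0.001, 0.987, 0.158, 0.0]
wrist_force: [-0.1, -1.5, 0.9]
opening: 1.0
```

Emit:
arm_command:
  series:
    - [0.038, -0.035, 0, 0, 0, 3, 0.0854]
    - [0.076, -0.07, 0, 0, 0, 6, 0.0854]
    - [0.114, -0.105, 0, 0, 0, 9, 0.0854]
    - [0.151, -0.14, 0, 0, 0, 11.2, 0.0854]
    - [0.151, -0.14, 0, 0, 0, 11.2, 0.0854]

```text
time_s: 1.6
eef_pos: [0.5406, -0.0157, 0.3001]
eef_rot: [-0.0, 0.998, 0.063, 0.0]
wrist_force: [-0.5, -1.1, 0.2]
opening: 0.996
```

```bash
python3 - <<'E'
from h import *
st(); s=snap('wrist','w1'); print(s['t'],s['R'][:,2])
E
```

```text
t 1.6 p [ 0.5406 -0.0157  0.3001] yaw 7.26 tilt 0.04 F [-0.51 -1.05  0.18] T [-0.03 -0.04  0.02] op 0.996 q [-0.25  0.11  1.7   0.    1.34  1.2 ]
[ 0.61437645 -0.00621133  0.3702801 ] [-0.28951283 -0.03661168 -0.95647368]
```

View pics/w1.png

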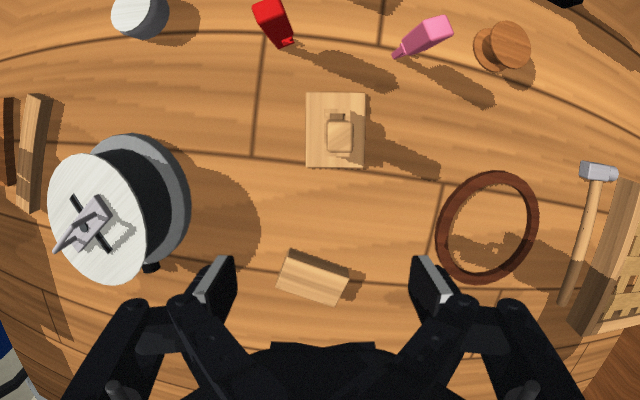

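The wrist view shows the lifter handle at (340,135) in its stand at (336,130). The lid is at (97,218) with its loop bar near (75,235) left of the block, and the ring is at (488,227). Now I'll measure them with the fisheye cloud.

```bash
cat >> h.py <<'E'
def fcloud(s):
    v,u=np.mgrid[0:400,0:640].astype(float); K=s['K']; x=(u-K[0,2])/K[0,0]; y=(v-K[1,2])/K[1,1]; r=np.hypot(x,y)+1e-9
    c=np.stack([x/r*np.tan(r),y/r*np.tan(r),np.ones_like(r)],-1)*s['d'][...,None]
    return c@s['R'].T+s['t']
def rect(q):
    r=cv2.minAreaRect((q[:,:2]*1000).astype(np.float32)); return np.round(r[0],1),np.round(r[1],1),round(r[2],1),np.round(q.mean(0)*1000,1),len(q)
def circ(q):
    A=np.c_[2*q[:,:2],np.ones(len(q))]; s=np.linalg.lstsq(A,(q[:,:2]**2).sum(1),rcond=None)[0]; return s[:2],np.sqrt(s[2]+s[:2]@s[:2])
E
python3 - <<'E'
from h import *
s=load('w1'); P=fcloud(s); z=P[...,2]
def sel(u0,u1,v0,v1,lo,hi):
    q=P[v0:v1,u0:u1].reshape(-1,3); return q[(q[:,2]>lo)&(q[:,2]<hi)]
print('handle top',rect(sel(300,375,85,175,.131,.145)))
print('pocket block',rect(sel(300,375,85,175,.042,.056)))
print('base',rect(sel(300,375,85,175,.005,.012)))
lid=sel(40,150,140,290,.105,.114); print('lid',rect(lid)); 
# lid outline circle by hull
h=cv2.convexHull((lid[:,:2]*1000).astype(np.float32))[:,0]; print(circ(h))
ring=sel(430,545,160,290,.009,.02); h=cv2.convexHull((ring[:,:2]*1000).astype(np.float32))[:,0]; print('ring',circ(h), ring.mean(0))
bar=sel(40,150,180,270,.146,.166); print('bar',rect(bar))
blk=sel(40,150,180,270,.116,.135); print('block',rect(blk))
# slot: dark pixels on lid
g=s['p'].astype(int).sum(2); Q=P[150:290,45:150]; gg=g[150:290,45:150]
a=s['p'][120:300,30:190,::-1]; a=cv2.resize(a,(800,900),interpolation=cv2.INTER_CUBIC)[250:850]
cv2.imwrite('pics/w1c.png',a)
print(np.histogram(sel(40,150,180,270,.1,.18)[:,2],bins=np.arange(.1,.18,.005)))
E
```

```text
handle top (array([597.3, -21.4]), array([23.8, 20.5]), 7.5, array([597.4, -21.3, 137.6]), 829)
pocket block (array([595.1, -23.3]), array([48.2, 26.1]), 7.8, array([598.7, -20.8,  49.9]), 323)
base (array([595.1, -23.7]), array([91. , 70.6]), 6.8, array([597.6, -22. ,   8. ]), 3238)
lid (array([479.1, 240. ]), array([158.6, 159.6]), 32.4, array([485.6, 229. , 109.1]), 8534)
(array([478.96300023, 240.23430568]), np.float64(79.93128441343751))
ring (array([ 495.16443683, -258.90537524]), np.float64(85.77709818224834)) [ 0.49981814 -0.24960302  0.01368418]
bar (array([479.9, 240. ]), array([ 6.7, 57.9]), 41.4, array([483.2, 235.9, 157.4]), 254)
block (array([479.6, 240.6]), array([30.6, 81.3]), 41.4, array([483. , 233.8, 120.1]), 1101)
(array([  10, 5730,  741,  837,  208,   35,   40,   30,   35,   31,   28,
        158,   44,    0,    0]), array([0.1  , 0.105, 0.11 , 0.115, 0.12 , 0.125, 0.13 , 0.135, 0.14 ,
       0.145, 0.15 , 0.155, 0.16 , 0.165, 0.17 , 0.175]))
```

View pics/w1c.png

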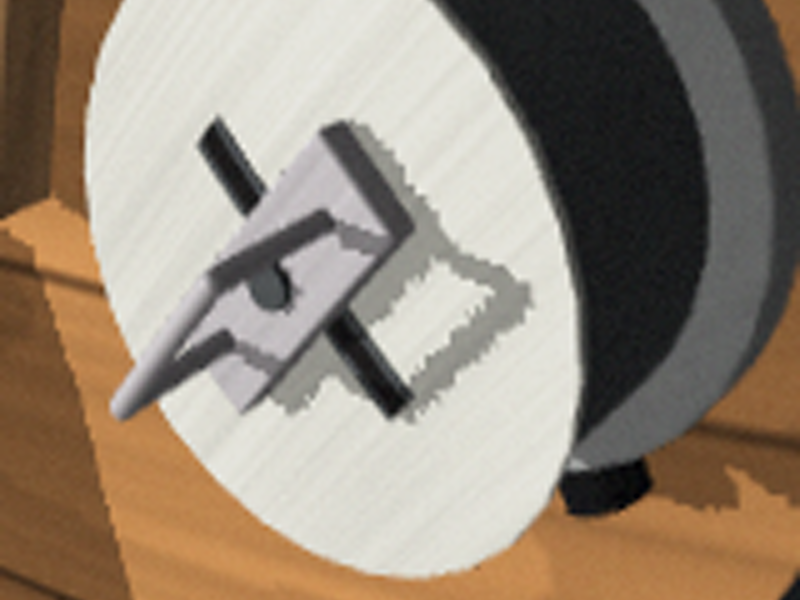

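Lid centre is about (479,240) mm and lid x is at a yaw of 41.4°. The bar sits near the middle at z = 157, as expected. The handle top is at (597.3,−21.4) mm, z = 138, yaw 7.5°, which agrees with the top camera. Now I'll grasp the handle.

```bash
python3 - <<'E'
from h import *
plan([((.5973,-.0214,.3),7.5),((.5973,-.0214,.154),7.5)])
P=cloud(load('top0'))[185:250,215:295].reshape(-1,3); m=(P[:,2]>.145)&(P[:,2]<.17); print(rect(P[m])); m=(P[:,2]>.116)&(P[:,2]<.135); print(rect(P[m]))
E
```

```text
[ 0.0562  0.0115 -0.0001] [ 0.03  0.01 -0.22]
[0.    0.    0.146] [0. 0. 0.]
(array([480.3, 240.6]), array([ 5.5, 55. ]), 41.0, array([481.1, 239.1, 159.9]), 31)
(array([480.6, 239.4]), array([144.1, 140.5]), 88.4, array([479.5, 240.8, 120. ]), 209)
```

Emit:
arm_command:
  series:
    - [0.028, 0.006, 0, 0, 0, -0.1, 0.0854]
    - [0.056, 0.0115, 0, 0, 0, -0.2, 0.0854]
    - [0.056, 0.0115, 0, 0, 0, -0.2, 0.0854]
    - [0.056, 0.0115, 0.03, 0, 0, -0.2, 0.0854]
    - [0.056, 0.0115, 0.06, 0, 0, -0.2, 0.0854]

```text
time_s: 2.15
eef_pos: [0.5962, -0.0265, 0.2405]
eef_rot: [0.001, 0.998, 0.062, 0.001]
wrist_force: [0.5, 0.5, -1.6]
opening: 1.004
```

Emit:
arm_command:
  series:
    - [0, 0, 0.03, 0, 0, 0, 0.0854]
    - [0, 0, 0.06, 0, 0, 0, 0.0854]
    - [0, 0, 0.08, 0, 0, 0, 0.0854]
    - [0, 0, 0.086, 0, 0, 0, 0.0854]
    - [0, 0, 0.086, 0, 0, 0, 0.0854]

```text
time_s: 2.65
eef_pos: [0.5954, -0.0259, 0.1537]
eef_rot: [0.001, 0.998, 0.062, -0.001]
wrist_force: [-1.1, 0.5, 1.1]
opening: 0.998
```

```bash
python3 - <<'E'
from h import *
st()
E
```

```text
t 2.65 p [ 0.5954 -0.0259  0.1537] yaw 7.16 tilt 0.12 F [-1.07  0.52  1.1 ] T [ 0.   -0.02 -0.06] op 0.998 q [-0.24  0.4   1.66 -0.    1.08  1.2 ]
```

Emit:
arm_command:
  series:
    - [0, 0, 0, 0, 0, 0, 0.04]
    - [0, 0, 0, 0, 0, 0, 0.03]
    - [0, 0, 0, 0, 0, 0, 0.02]
    - [0, 0, 0, 0, 0, 0, 0.01]
    - [0, 0, 0, 0, 0, 0, 0.01]

```text
time_s: 3.15
eef_pos: [0.5968, -0.025, 0.1553]
eef_rot: [0.001, 0.998, 0.063, 0.001]
wrist_force: [-0.5, 1.3, 3.1]
opening: 0.223
```

Emit:
arm_command:
  series:
    - [0, 0, 0, 0, 0, 0, 0.01]
    - [0, 0, 0, 0, 0, 0, 0.01]
    - [0, 0, 0, 0, 0, 0, 0.01]
    - [0, 0, 0, 0, 0, 0, 0.01]
    - [0, 0, 0, 0, 0, 0, 0.01]

```text
time_s: 3.65
eef_pos: [0.5968, -0.025, 0.1552]
eef_rot: [0.001, 0.998, 0.063, 0.001]
wrist_force: [-1.3, 2.4, 6.1]
opening: 0.225
```

```bash
python3 - <<'E'
from h import *
st()
E
```

```text
t 3.65 p [ 0.5968 -0.025   0.1552] yaw 7.22 tilt 0.1 F [-1.31  2.44  6.05] T [0.58 0.19 0.02] op 0.225 q [-0.24  0.4   1.66 -0.    1.08  1.21]
```

Emit:
arm_command:
  series:
    - [0, 0, -0.01, 0, 0, 0, 0.01]
    - [0, 0, -0.03, 0, 0, 0, 0.01]
    - [0, 0, -0.06, 0, 0, 0, 0.01]
    - [0, 0, -0.1, 0, 0, 0, 0.01]
    - [0, 0, -0.14, 0, 0, 0, 0.01]

```text
time_s: 4.15
eef_pos: [0.5957, -0.0252, 0.2954]
eef_rot: [0.001, 0.998, 0.063, -0.001]
wrist_force: [1.2, 0.5, -1.5]
opening: 0.227
```

Emit:
arm_command:
  series:
    - [0, 0, -0.03, 0, 0, 0, 0.01]
    - [0, 0, -0.035, 0, 0, 0, 0.01]
    - [0, 0, -0.035, 0, 0, 0, 0.01]
    - [0, 0, -0.035, 0, 0, 0, 0.01]
    - [0, 0, -0.035, 0, 0, 0, 0.01]

```text
time_s: 4.65
eef_pos: [0.5955, -0.0249, 0.3269]
eef_rot: [0.0, 0.998, 0.063, -0.002]
wrist_force: [-0.2, -0.2, -2.0]
opening: 0.225
```

```bash
python3 - <<'E'
from h import *
st(); s=snap('scene','s1'); t=snap('top','t1'); st()
w=snap('wrist','w2')
# project expected grip/hook in scene
p,M,_=pose(); g=p+M@[0,0,.137]; c=s['R'].T@(g-s['t']); uv=(s['K']@c/c[2])[:2].astype(int); print(uv)
u,v=uv; a=cv2.resize(s['p'][v-45:v+30,u-50:u+50,::-1],(800,600),interpolation=cv2.INTER_CUBIC)
b=cv2.resize(w['p'][:,:,::-1][100:400,120:520],(533,400))
cv2.imwrite('pics/s1c.png',a)
b=w['p'][:,:,::-1]; cv2.imwrite('pics/w2.png',b)
E
```

```text
t 4.65 p [ 0.5955 -0.0249  0.3269] yaw 7.2 tilt 0.22 F [-0.18 -0.23 -1.99] T [-0.02 -0.02  0.02] op 0.225 q [-0.24  0.21  1.52 -0.    1.41  1.21]
t 4.75 p [ 0.5958 -0.0249  0.3275] yaw 7.2 tilt 0.16 F [-0.17  0.17 -1.48] T [-0.04 -0.01 -0.01] op 0.226 q [-0.24  0.21  1.52 -0.    1.41  1.21]
[310 179]
```

View pics/s1c.png

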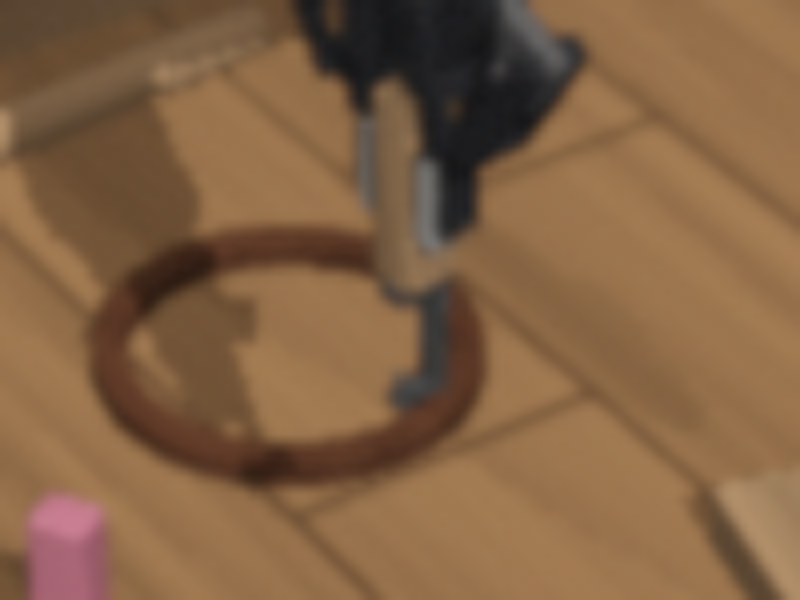

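The hook opens toward world +x, which is tool +x. Now I'll locate the hook tip in the tool frame from the wrist depth.

```bash
python3 - <<'E'
from h import *
w=load('w2'); p,M,_=pose(); P=(fcloud(w)-p)@M*1000
ok=w['d']>0
m=ok&(abs(P[...,0])<30)&(abs(P[...,1])<20)&(P[...,2]>85)&(P[...,2]<160)
q=P[m]; print(len(q))
for lo in range(85,160,5):
    a=q[(q[:,2]>=lo)&(q[:,2]<lo+5)]
    if len(a): print(lo,len(a),'x',np.percentile(a[:,0],[2,50,98]).round(1),'y',np.percentile(a[:,1],[2,50,98]).round(1))
t=q[(q[:,2]>124)&(q[:,0]>2)]; print('tip z',np.percentile(t[:,2],[0,5,50]).round(1))
v,u=np.where(m&(P[...,2]>120)); print('px',u.min(),u.max(),v.min(),v.max())
E
```

```text
432
85 117 x [10.2 12.6 13.1] y [-9.8  0.1  8.9]
90 66 x [11.1 11.7 12.5] y [-7.2 -0.4  6.7]
95 52 x [11.7 12.2 12.5] y [-6.2 -0.1  5.3]
100 11 x [11.8 11.9 12.1] y [-5.6 -1.6  4. ]
125 1 x [8.3 8.3 8.3] y [-0.5 -0.5 -0.5]
130 32 x [5.2 7.5 9.5] y [-2.5 -1.2  0.9]
135 37 x [-1.8  7.8  9.6] y [-4.  -1.2  2.4]
140 115 x [-2.1  2.6  9.4] y [-4.1  0.2  3.1]
145 1 x [8.3 8.3 8.3] y [3.2 3.2 3.2]
tip z [129.9 131.9 140.1]
px 317 327 203 219
```

```bash
python3 - <<'E'
from h import *
st(); plan([((.52,.09,.335),24),((.446,.2102,.335),41.4)])
E
```

```text
t 4.8 p [ 0.596  -0.0249  0.3279] yaw 7.21 tilt 0.13 F [-0.49  0.07 -1.17] T [-0.    0.03  0.  ] op 0.226 q [-0.24  0.21  1.52 -0.    1.41  1.21]
[-0.061  -0.1236 -0.007 ] [  0.02   0.13 -16.79]
[-0.0187 -0.1399  0.    ] [  0.    0.  -17.4]
```

Emit:
arm_command:
  series:
    - [-0.008, -0.016, -0.004, 0, 0, -2, 0.01]
    - [-0.02, -0.041, -0.006, 0, 0, -6, 0.01]
    - [-0.034, -0.069, -0.007, 0, 0, -10, 0.01]
    - [-0.048, -0.097, -0.007, 0, 0, -14, 0.01]
    - [-0.061, -0.1236, -0.007, 0, 0.1, -16.8, 0.01]

```text
time_s: 5.3
eef_pos: [0.5189, 0.0917, 0.3363]
eef_rot: [0.0, 0.978, 0.21, 0.001]
wrist_force: [0.7, -0.1, -2.0]
opening: 0.225
```

Emit:
arm_command:
  series:
    - [-0.004, -0.032, 0, 0, 0, -4, 0.01]
    - [-0.009, -0.064, 0, 0, 0, -8, 0.01]
    - [-0.013, -0.096, 0, 0, 0, -12, 0.01]
    - [-0.017, -0.124, 0, 0, 0, -15.5, 0.01]
    - [-0.0187, -0.14, 0, 0, 0, -17.4, 0.01]

```text
time_s: 5.8
eef_pos: [0.4441, 0.2124, 0.3361]
eef_rot: [0.0, 0.934, 0.356, 0.001]
wrist_force: [-0.2, 0.7, -1.6]
opening: 0.222
```

Emit:
arm_command:
  series:
    - [0, 0, 0, 0, 0, 0, 0.01]
    - [0, 0, 0, 0, 0, 0, 0.01]
    - [0, 0, 0, 0, 0, 0, 0.01]
    - [0, 0, 0, 0, 0, 0, 0.01]
    - [0, 0, 0, 0, 0, 0, 0.01]

```text
time_s: 6.3
eef_pos: [0.4466, 0.2096, 0.3359]
eef_rot: [0.001, 0.936, 0.353, 0.001]
wrist_force: [-0.1, 0.1, -1.7]
opening: 0.231
```

```bash
cat >> h.py <<'E'
def barloc(tag,n=1):
    "bar and lid seen by the wrist camera, in tool frame mm"
    w=snap('wrist',tag); p,M,_=pose(); W=fcloud(w); ok=w['d']>0
    m=ok&(np.linalg.norm(W[...,:2]-[.480,.240],axis=-1)<.04)&(W[...,2]>.15)&(W[...,2]<.165)
    q=((W[m]-p)@M)*1000
    # keep away from hook itself
    return w,W,ok,p,M,q
E
python3 - <<'E'
from h import *
st(); w,W,ok,p,M,q=barloc('w3'); st()
m=ok&(W[...,2]>.15)&(W[...,2]<.165)&(np.linalg.norm(W[...,:2]-[.480,.240],axis=-1)<.04)
print('bar world',rect(W[m])); print('bar tool',rect(q/1000), np.percentile(q[:,0],[1,50,99]),np.percentile(q[:,1],[1,99]))
m=ok&(W[...,2]>.105)&(W[...,2]<.114)&(np.linalg.norm(W[...,:2]-[.480,.240],axis=-1)<.09)
h=cv2.convexHull((W[m][:,:2]*1000).astype(np.float32))[:,0]; print('lid',circ(h),np.median(W[m][:,2]))
E
```

```text
t 6.3 p [0.4466 0.2096 0.3359] yaw 41.33 tilt 0.13 F [-0.06  0.15 -1.72] T [-0.03 -0.02 -0.02] op 0.231 q [ 0.2  -0.03  1.77 -0.    1.4   1.05]
t 6.35 p [0.4466 0.2097 0.3359] yaw 41.34 tilt 0.13 F [ 0.39 -0.54 -2.37] T [ 0.   -0.    0.05] op 0.225 q [ 0.2  -0.03  1.77 -0.    1.4   1.05]
bar world (array([479.4, 241.4]), array([ 6.3, 57.1]), 42.4, array([479.4, 241.4, 159.4]), 530)
bar tool (array([45.4, -2.5]), array([57.1,  6.3]), 88.9, array([ 45.4,  -2.5, 176.5]), 530) [42.08107181 45.38615944 48.44677358] [-30.191884    25.17764132]
lid (array([478.72591721, 240.57155316]), np.float64(79.71399774850833)) 0.10914809289794175
```

View pics/w3.png

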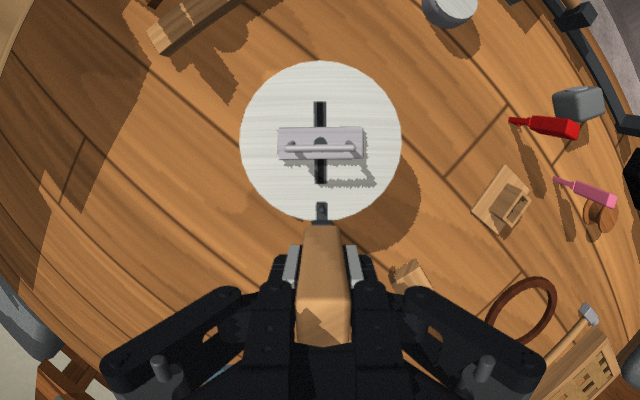

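The lid and the bar are clear, with the hook at (321,212) pointing at the bar at (320,148). The bar is 45 mm ahead in tool x and 2.5 mm off in y, with 1° of yaw to correct. Next: lower and advance 38 mm, stopping short of contact.

Emit:
arm_command:
  series:
    - [0, -0.001, 0.01, 0, 0, -0.5, 0.01]
    - [0, -0.002, 0.025, 0, 0, -1, 0.01]
    - [0, -0.002, 0.04, 0, 0, -1, 0.01]
    - [0, -0.002, 0.055, 0, 0, -1, 0.01]
    - [0, -0.002, 0.061, 0, 0, -1, 0.01]

```text
time_s: 6.85
eef_pos: [0.4442, 0.2114, 0.2727]
eef_rot: [0.001, 0.932, 0.362, -0.001]
wrist_force: [0.4, -0.3, -2.2]
opening: 0.226
```

Emit:
arm_command:
  series:
    - [0, 0, 0, 0, 0, 0, 0.01]
    - [0.006, 0, 0, 0, 0, 0, 0.01]
    - [0.014, 0, 0, 0, 0, 0, 0.01]
    - [0.021, 0, 0, 0, 0, 0, 0.01]
    - [0.025, 0, 0, 0, 0, 0, 0.01]

```text
time_s: 7.35
eef_pos: [0.4645, 0.2292, 0.2756]
eef_rot: [0.001, 0.932, 0.362, 0.001]
wrist_force: [-0.0, -0.6, -2.1]
opening: 0.226
```

Emit:
arm_command:
  series:
    - [0.004, 0, 0, 0, 0, 0, 0.01]
    - [0.008, 0, 0, 0, 0, 0, 0.01]
    - [0.011, 0, 0, 0, 0, 0, 0.01]
    - [0.013, 0, 0, 0, 0, 0, 0.01]
    - [0.013, 0, 0, 0, 0, 0, 0.01]

```text
time_s: 7.85
eef_pos: [0.4733, 0.2374, 0.275]
eef_rot: [0.001, 0.932, 0.362, 0.001]
wrist_force: [0.8, -0.1, -1.5]
opening: 0.225
```

Emit:
arm_command:
  series:
    - [0, 0, 0, 0, 0, 0, 0.01]
    - [0, 0, 0, 0, 0, 0, 0.01]
    - [0, 0, 0, 0, 0, 0, 0.01]
    - [0, 0, 0, 0, 0, 0, 0.01]
    - [0, 0, 0, 0, 0, 0, 0.01]

```text
time_s: 8.35
eef_pos: [0.4732, 0.2373, 0.2751]
eef_rot: [0.001, 0.932, 0.362, 0.001]
wrist_force: [-0.1, 0.4, -1.6]
opening: 0.228
```

```bash
cat >> h.py <<'E'
def look(tag,c=(.4793,.241)):
    st(); w=snap('wrist',tag); p,M,_=pose(); W=fcloud(w); T=(W-p)@M*1000; ok=w['d']>0
    m=ok&(np.linalg.norm(W[...,:2]-c,axis=-1)<.035)&(W[...,2]>.1535)&(W[...,2]<.165)&(abs(T[...,1])>11)
    q=T[m]; print('bar tool',len(q),rect(q/1000),np.percentile(q[:,0],[1,50,99]).round(1))
    f=np.polyfit(q[:,1],q[:,0],1); print('bar x at y=0',f[1].round(2),'slope deg',np.degrees(f[0]).round(2))
    m=ok&(W[...,2]>.105)&(W[...,2]<.114)&(np.linalg.norm(W[...,:2]-c,axis=-1)<.09)
    h=cv2.convexHull((W[m][:,:2]*1000).astype(np.float32))[:,0]; print('lid',circ(h),np.median(W[m][:,2]))
    m=ok&(abs(T[...,0])<30)&(abs(T[...,1])<6)&(T[...,2]>100)&(T[...,2]<135)&(T[...,0]<25); print('near hook',T[m].min(0) if m.any() else 0,T[m].max(0) if m.any() else 0)
    return w
E
python3 - <<'E'
from h import *
w=look('w4')
cv2.imwrite('pics/w4c.png',cv2.resize(w['p'][110:260,220:420,::-1],(800,600),interpolation=cv2.INTER_CUBIC))
E
```

```text
t 8.35 p [0.4732 0.2373 0.2751] yaw 42.41 tilt 0.14 F [-0.06  0.42 -1.6 ] T [0.   0.   0.02] op 0.228 q [ 0.24  0.11  1.75 -0.    1.28  1.07]
bar tool 485 (array([7.5, 0.8]), array([ 6. , 56.8]), 0.6, array([  7.9,   1. , 115.9]), 485) [ 4.8  8.1 10.3]
bar x at y=0 7.91 slope deg -0.34
lid (array([478.71387464, 240.64973597]), np.float64(79.74305584910199)) 0.10913745578783846
near hook [  5.61000243  -5.6327164  100.03415969] [ 12.26214825   5.95224452 134.95240626]
```

View pics/w4c.png

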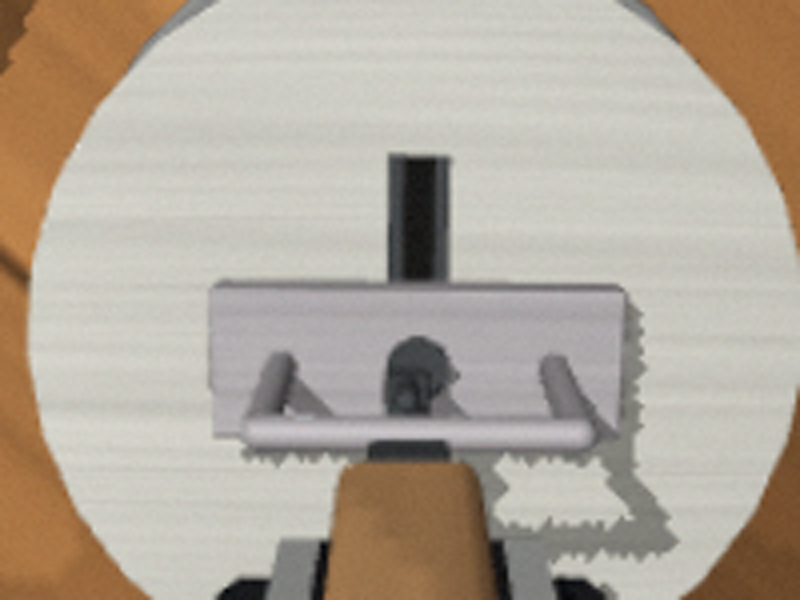

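The hook tip is under the bar and past it, and the back is still short of it: the bar centre is at tool x ≈ 7.5 mm, with contact expected at about −1. I'll creep in and check force.

Emit:
arm_command:
  series:
    - [0.002, 0, 0, 0, 0, 0, 0.01]
    - [0.004, 0, 0, 0, 0, 0, 0.01]
    - [0.0055, 0, 0, 0, 0, 0, 0.01]
    - [0.006, 0, 0, 0, 0, 0, 0.01]
    - [0.006, 0, 0, 0, 0, 0, 0.01]

```text
time_s: 8.9
eef_pos: [0.4777, 0.2414, 0.275]
eef_rot: [0.001, 0.932, 0.362, 0.001]
wrist_force: [0.2, 0.4, -0.8]
opening: 0.225
```

```bash
cat >> h.py <<'E'
def force(n=8,tag=None):
    f=[]
    for i in range(n):
        camera('wrist'); p,M,o=pose(); f.append(np.r_[M.T@o['wrist_force'],M.T@o['torque']])
    f=np.array(f); print('F tool',f.mean(0).round(2),'sd',f.std(0).round(2)[:3]); st()
E
python3 - <<'E'
from h import *
force(); look('w5')
E
```

```text
F tool [ 0.09  0.13  1.67 -0.01 -0.01  0.02] sd [0.33 0.23 0.24]
t 9.3 p [0.4776 0.2413 0.2751] yaw 42.41 tilt 0.14 F [ 0.   -0.56 -1.61] T [-0.07 -0.01  0.06] op 0.223 q [ 0.25  0.12  1.74 -0.    1.28  1.08]
t 9.3 p [0.4776 0.2413 0.2751] yaw 42.41 tilt 0.14 F [ 0.   -0.56 -1.61] T [-0.07 -0.01  0.06] op 0.223 q [ 0.25  0.12  1.74 -0.    1.28  1.08]
bar tool 510 (array([1.4, 0.8]), array([ 6.5, 57.4]), 0.4, array([  1.9,   0.8, 115.9]), 510) [-1.3  2.2  4.5]
bar x at y=0 1.91 slope deg -0.55
lid (array([478.81895773, 240.71730463]), np.float64(79.63385366586033)) 0.10913767822432634
near hook [  5.70714909  -5.17483327 100.06354888] [ 12.2648387    3.02988642 134.72658702]
```

Emit:
arm_command:
  series:
    - [0.0007, 0, 0, 0, 0, 0, 0.01]
    - [0.0014, 0, 0, 0, 0, 0, 0.01]
    - [0.002, 0, 0, 0, 0, 0, 0.01]
    - [0.002, 0, 0, 0, 0, 0, 0.01]
    - [0.002, 0, 0, 0, 0, 0, 0.01]

```text
time_s: 9.85
eef_pos: [0.479, 0.2426, 0.275]
eef_rot: [0.001, 0.932, 0.362, 0.001]
wrist_force: [-1.1, -0.5, -0.1]
opening: 0.228
```

```bash
python3 - <<'E'
from h import *
force(); look('w6')
E
```

```text
F tool [-1.66  0.06  0.45 -0.04 -0.39 -0.01] sd [0.7  0.32 0.26]
t 10.25 p [0.479  0.2426 0.275 ] yaw 42.41 tilt 0.13 F [-0.62 -1.51 -0.31] T [-0.32  0.31  0.02] op 0.225 q [ 0.25  0.12  1.73 -0.    1.28  1.08]
t 10.25 p [0.479  0.2426 0.275 ] yaw 42.41 tilt 0.13 F [-0.62 -1.51 -0.31] T [-0.32  0.31  0.02] op 0.225 q [ 0.25  0.12  1.73 -0.    1.28  1.08]
bar tool 451 (array([-0. ,  0.8]), array([ 5.8, 57.5]), 0.7, array([  0.2,   1. , 115.9]), 451) [-2.7  0.4  2.4]
bar x at y=0 0.18 slope deg -0.51
lid (array([478.83084277, 240.65236878]), np.float64(79.70023878488308)) 0.10915253079938086
near hook [  5.65979516  -5.20813258 100.04583897] [ 12.26620893   3.04011634 134.62632302]
```

Emit:
arm_command:
  series:
    - [0.0002, 0, 0, 0, 0, 0, 0.01]
    - [0.0004, 0, 0, 0, 0, 0, 0.01]
    - [0.0005, 0, 0, 0, 0, 0, 0.01]
    - [0.0005, 0, 0, 0, 0, 0, 0.01]
    - [0.0005, 0, 0, 0, 0, 0, 0.01]

```text
time_s: 10.8
eef_pos: [0.4792, 0.2429, 0.275]
eef_rot: [0.001, 0.932, 0.362, 0.0]
wrist_force: [-3.8, -3.6, 0.4]
opening: 0.228
```

```bash
python3 - <<'E'
from h import *
force()
E
```

```text
F tool [-4.69  0.36 -0.02 -0.04 -1.    0.01] sd [0.56 0.43 0.36]
t 11.2 p [0.4794 0.243  0.275 ] yaw 42.41 tilt 0.13 F [-3.32 -2.91 -0.65] T [-0.66  0.74  0.03] op 0.225 q [ 0.25  0.12  1.73 -0.    1.28  1.08]
```

Contact was found, and the extra 0.5 mm already gives 4.7 N. I'll back off 0.7 mm so the bar just touches.

Emit:
arm_command:
  series:
    - [-0.0007, 0, 0, 0, 0, 0, 0.01]
    - [-0.0007, 0, 0, 0, 0, 0, 0.01]
    - [-0.0007, 0, 0, 0, 0, 0, 0.01]
    - [-0.0007, 0, 0, 0, 0, 0, 0.01]
    - [-0.0007, 0, 0, 0, 0, 0, 0.01]

```text
time_s: 11.7
eef_pos: [0.4791, 0.2428, 0.2751]
eef_rot: [0.001, 0.932, 0.362, 0.001]
wrist_force: [-0.9, -0.7, -2.1]
opening: 0.223
```

```bash
python3 - <<'E'
from h import *
force(); look('w7')
E
```

```text
F tool [-0.3   0.07  1.89  0.04 -0.04 -0.  ] sd [0.43 0.5  0.24]
t 12.1 p [0.4791 0.2426 0.2752] yaw 42.41 tilt 0.17 F [ 0.18  0.79 -1.83] T [-0.02  0.01  0.04] op 0.226 q [ 0.25  0.12  1.73 -0.    1.28  1.08]
t 12.1 p [0.4791 0.2426 0.2752] yaw 42.41 tilt 0.17 F [ 0.18  0.79 -1.83] T [-0.02  0.01  0.04] op 0.226 q [ 0.25  0.12  1.73 -0.    1.28  1.08]
bar tool 475 (array([-0.2,  0.8]), array([ 6.3, 58. ]), 0.3, array([  0.3,   1.4, 116.2]), 475) [-3.1  0.6  2.7]
bar x at y=0 0.3 slope deg -0.41
lid (array([479.08022487, 240.97498674]), np.float64(79.74582381158628)) 0.10914082362456198
near hook [  5.61695235  -4.56416248 100.07268926] [ 12.289604     3.63394511 134.43781253]
```

Emit:
arm_command:
  series:
    - [0, 0, -0.004, 0, 0, 0, 0.01]
    - [0, 0, -0.008, 0, 0, 0, 0.01]
    - [0, 0, -0.012, 0, 0, 0, 0.01]
    - [0, 0, -0.015, 0, 0, 0, 0.01]
    - [0, 0, -0.016, 0, 0, 0, 0.01]

```text
time_s: 12.65
eef_pos: [0.4791, 0.2426, 0.2917]
eef_rot: [0.001, 0.932, 0.362, 0.001]
wrist_force: [0.7, 0.0, -1.7]
opening: 0.225
```

```bash
python3 - <<'E'
from h import *
force(4); look('w8')
E
```

```text
F tool [ 0.   -0.22  1.34  0.    0.    0.  ] sd [0.56 0.51 0.3 ]
t 12.85 p [0.4789 0.2426 0.291 ] yaw 42.41 tilt 0.13 F [ 0.31 -0.24 -1.75] T [ 0.    0.   -0.02] op 0.228 q [ 0.25  0.11  1.72 -0.    1.32  1.08]
t 12.85 p [0.4789 0.2426 0.291 ] yaw 42.41 tilt 0.13 F [ 0.31 -0.24 -1.75] T [ 0.    0.   -0.02] op 0.228 q [ 0.25  0.11  1.72 -0.    1.32  1.08]
bar tool 442 (array([-0.1,  0.9]), array([ 6.7, 56.4]), 0.9, array([  0.4,   1.5, 131.7]), 442) [-3.4  0.7  3.2]
bar x at y=0 0.47 slope deg -0.93
lid (array([479.09576463, 241.06313637]), np.float64(79.78730317497781)) 0.10914149928075981
near hook [  0.85645766  -5.39558895 100.29364447] [ 12.19983265   5.78621672 134.8907309 ]
```

The bar is between back and tip with no side force, about 3 mm from the seat. I'll raise gently.

Emit:
arm_command:
  series:
    - [0, 0, -0.001, 0, 0, 0, 0.01]
    - [0, 0, -0.002, 0, 0, 0, 0.01]
    - [0, 0, -0.003, 0, 0, 0, 0.01]
    - [0, 0, -0.0035, 0, 0, 0, 0.01]
    - [0, 0, -0.004, 0, 0, 0, 0.01]

```text
time_s: 13.4
eef_pos: [0.4786, 0.2425, 0.2945]
eef_rot: [0.001, 0.932, 0.362, 0.0]
wrist_force: [0.5, -0.1, -5.1]
opening: 0.227
```

Emit:
arm_command:
  series:
    - [0, 0, -0.001, 0, 0, 0, 0.01]
    - [0, 0, -0.002, 0, 0, 0, 0.01]
    - [0, 0, -0.003, 0, 0, 0, 0.01]
    - [0, 0, -0.004, 0, 0, 0, 0.01]
    - [0, 0, -0.005, 0, 0, 0, 0.01]

```text
time_s: 13.9
eef_pos: [0.4789, 0.2426, 0.3001]
eef_rot: [0.001, 0.932, 0.362, 0.001]
wrist_force: [0.2, -0.5, -6.5]
opening: 0.227
```

```bash
python3 - <<'E'
from h import *
force(4); look('w9')
E
```

```text
F tool [-0.23  0.35  6.08 -0.    0.03 -0.03] sd [0.45 0.79 0.47]
t 14.1 p [0.4789 0.2426 0.3001] yaw 42.41 tilt 0.14 F [ 1.21 -1.14 -6.63] T [ 0.03 -0.    0.08] op 0.229 q [ 0.25  0.1   1.71 -0.    1.33  1.08]
t 14.1 p [0.4789 0.2426 0.3001] yaw 42.41 tilt 0.14 F [ 1.21 -1.14 -6.63] T [ 0.03 -0.    0.08] op 0.229 q [ 0.25  0.1   1.71 -0.    1.33  1.08]
bar tool 256 (array([0.3, 0.9]), array([ 5.9, 57.6]), 0.6, array([  1.1,   6.9, 137.6]), 256) [-2.8  1.7  3.2]
bar x at y=0 1.34 slope deg -1.76
lid (array([484.83023697, 239.22036217]), np.float64(74.35641322264155)) 0.11305040799737881
near hook [ -0.22290903  -5.41023213 100.19688597] [ 12.22845652   5.82552727 134.89797257]
```

The full weight (about 4.5 N) is on the hook with the bar at the seat. I'll raise it clear of the pot.

Emit:
arm_command:
  series:
    - [0, 0, -0.002, 0, 0, 0, 0.01]
    - [0, 0, -0.005, 0, 0, 0, 0.01]
    - [0, 0, -0.009, 0, 0, 0, 0.01]
    - [0, 0, -0.013, 0, 0, 0, 0.01]
    - [0, 0, -0.017, 0, 0, 0, 0.01]

```text
time_s: 14.65
eef_pos: [0.479, 0.2426, 0.3176]
eef_rot: [0.001, 0.932, 0.362, 0.001]
wrist_force: [0.6, 0.2, -6.3]
opening: 0.228
```

Emit:
arm_command:
  series:
    - [0, 0, -0.005, 0, 0, 0, 0.01]
    - [0, 0, -0.012, 0, 0, 0, 0.01]
    - [0, 0, -0.019, 0, 0, 0, 0.01]
    - [0, 0, -0.025, 0, 0, 0, 0.01]
    - [0, 0, -0.028, 0, 0, 0, 0.01]

```text
time_s: 15.15
eef_pos: [0.4791, 0.2427, 0.3461]
eef_rot: [0.001, 0.932, 0.362, 0.001]
wrist_force: [0.6, -0.3, -6.7]
opening: 0.225
```

```bash
cat >> h.py <<'E'
def lidlook(tag):
    "hanging lid: face plane and centre in world, bar in tool frame"
    w=snap('wrist',tag); p,M,_=pose(); W=fcloud(w); T=(W-p)@M*1000; ok=w['d']>0
    m=ok&(abs(T[...,2]-185)<22)&(np.hypot(T[...,0],T[...,1])<95)&(w['p'].astype(int).min(2)>150)
    q=T[m]; 
    for _ in range(5):
        c=np.linalg.lstsq(np.c_[q[:,:2],np.ones(len(q))],q[:,2],rcond=None)[0]; r=q[:,2]-np.c_[q[:,:2],np.ones(len(q))]@c; q=q[abs(r)<max(2.5,1.5*r.std())]
    h=cv2.convexHull(q[:,:2].astype(np.float32))[:,0]; cc=circ(h)
    print('lid plane z at 0',c[2].round(1),'tilt rad x,y',c[:2].round(3),'centre tool',cc[0].round(1),cc[1].round(1),'world',(p+M@np.r_[cc[0],c[2]+c[:2]@cc[0]]/1000).round(4),len(q))
    m=ok&(abs(T[...,0])<20)&(abs(T[...,1])<32)&(abs(T[...,1])>11)&(T[...,2]>125)&(T[...,2]<148); print('bar',rect(T[m]/1000))
    return w
E
python3 - <<'E'
from h import *
force(2); lidlook('w10'); plan([((.4952,-.2589,.345),42.4)])
E
```

```text
F tool [ 0.09  0.23  6.36 -0.01 -0.01  0.03] sd [0.37 0.   0.  ]
t 15.25 p [0.479  0.2427 0.3458] yaw 42.41 tilt 0.19 F [-0.03 -0.36 -6.36] T [-0.05 -0.01 -0.03] op 0.223 q [ 0.25  0.06  1.65 -0.    1.42  1.08]
lid plane z at 0 184.9 tilt rad x,y [-0.008  0.03 ] centre tool [-0.2 -0.4] 79.3 world [0.4789 0.2426 0.1603] 15895
bar (array([0.5, 1. ]), array([ 5.8, 57.6]), 1.0, array([  1. ,   1.2, 136.1]), 444)
[-0.3262  0.3814  0.0007] [ 0.14 -0.07  0.01]
```

Hanging level (tilt 0.03 rad or less), with the lid centre on the tool axis. I'll carry it to the ring.

Emit:
arm_command:
  series:
    - [-0.002, 0.0023, 0, 0, 0, 0, 0.01]
    - [-0.008, 0.009, 0, 0, 0, 0, 0.01]
    - [-0.016, 0.019, 0, 0, 0, 0, 0.01]
    - [-0.027, 0.031, 0, 0, 0, 0, 0.01]
    - [-0.039, 0.0458, 0, 0, 0, 0, 0.01]

```text
time_s: 15.8
eef_pos: [0.4807, 0.1812, 0.3449]
eef_rot: [0.001, 0.932, 0.362, 0.001]
wrist_force: [-0.1, -0.2, -6.1]
opening: 0.23
```

Emit:
arm_command:
  series:
    - [-0.0124, 0.0145, 0, 0, 0, 0, 0.01]
    - [-0.0248, 0.029, 0, 0, 0, 0, 0.01]
    - [-0.0372, 0.0435, 0, 0, 0, 0, 0.01]
    - [-0.0496, 0.058, 0, 0, 0, 0, 0.01]
    - [-0.062, 0.0725, 0, 0, 0, 0, 0.01]

```text
time_s: 16.3
eef_pos: [0.4837, 0.0853, 0.3452]
eef_rot: [0.001, 0.932, 0.361, 0.001]
wrist_force: [0.8, 0.6, -5.9]
opening: 0.222
```

Emit:
arm_command:
  series:
    - [-0.0124, 0.0145, 0, 0, 0, 0, 0.01]
    - [-0.0248, 0.029, 0, 0, 0, 0, 0.01]
    - [-0.0372, 0.0435, 0, 0, 0, 0, 0.01]
    - [-0.0496, 0.058, 0, 0, 0, 0, 0.01]
    - [-0.062, 0.0725, 0, 0, 0, 0, 0.01]

```text
time_s: 16.8
eef_pos: [0.4867, -0.01, 0.3453]
eef_rot: [0.001, 0.932, 0.361, 0.001]
wrist_force: [1.1, -0.5, -6.7]
opening: 0.227
```

```bash
python3 - <<'E'
from h import *
st(); lidlook('w11')
E
```

```text
t 16.8 p [ 0.4867 -0.01    0.3453] yaw 42.36 tilt 0.14 F [ 1.09 -0.5  -6.65] T [-0.   -0.01  0.02] op 0.227 q [-0.26 -0.06  1.77 -0.    1.42  0.57]
lid plane z at 0 185.5 tilt rad x,y [-0.007  0.033] centre tool [ 1.2 -2.9] 79.3 world [ 0.4862 -0.0101  0.1599] 15988
bar (array([ 1.8, -1.3]), array([ 5.9, 57.6]), 0.2, array([  2.4,  -2.5, 136.5]), 455)
```

Emit:
arm_command:
  series:
    - [-0.0124, 0.0145, 0, 0, 0, 0, 0.01]
    - [-0.0248, 0.029, 0, 0, 0, 0, 0.01]
    - [-0.0372, 0.0435, 0, 0, 0, 0, 0.01]
    - [-0.0496, 0.058, 0, 0, 0, 0, 0.01]
    - [-0.062, 0.0725, 0, 0, 0, 0, 0.01]

```text
time_s: 17.35
eef_pos: [0.4897, -0.105, 0.3454]
eef_rot: [0.001, 0.932, 0.361, 0.001]
wrist_force: [0.5, -0.8, -5.8]
opening: 0.23
```

Emit:
arm_command:
  series:
    - [-0.0124, 0.0145, 0, 0, 0, 0, 0.01]
    - [-0.0248, 0.029, 0, 0, 0, 0, 0.01]
    - [-0.0372, 0.0435, 0, 0, 0, 0, 0.01]
    - [-0.0496, 0.058, 0, 0, 0, 0, 0.01]
    - [-0.062, 0.0725, 0, 0, 0, 0, 0.01]

```text
time_s: 17.85
eef_pos: [0.4927, -0.2002, 0.3454]
eef_rot: [0.001, 0.932, 0.361, 0.001]
wrist_force: [0.5, 0.8, -5.7]
opening: 0.227
```

Emit:
arm_command:
  series:
    - [-0.012, 0.0148, 0, 0, 0, 0, 0.01]
    - [-0.023, 0.0268, 0, 0, 0, 0, 0.01]
    - [-0.031, 0.0368, 0, 0, 0, 0, 0.01]
    - [-0.037, 0.0435, 0, 0, 0, 0, 0.01]
    - [-0.039, 0.0458, 0, 0, 0, 0, 0.01]

```text
time_s: 18.35
eef_pos: [0.4953, -0.2599, 0.3455]
eef_rot: [0.001, 0.932, 0.361, 0.001]
wrist_force: [0.6, 0.1, -6.3]
opening: 0.224
```

Emit:
arm_command:
  series:
    - [0, 0, 0, 0, 0, 0, 0.01]
    - [0, 0, 0, 0, 0, 0, 0.01]
    - [0, 0, 0.01, 0, 0, 0, 0.01]
    - [0, 0, 0.02, 0, 0, 0, 0.01]
    - [0, 0, 0.03, 0, 0, 0, 0.01]

```text
time_s: 18.85
eef_pos: [0.4953, -0.2585, 0.3142]
eef_rot: [0.0, 0.932, 0.362, 0.001]
wrist_force: [0.3, 0.5, -7.1]
opening: 0.231
```

Emit:
arm_command:
  series:
    - [0, 0, 0.01, 0, 0, 0, 0.01]
    - [0, 0, 0.02, 0, 0, 0, 0.01]
    - [0, 0, 0.03, 0, 0, 0, 0.01]
    - [0, 0, 0.035, 0, 0, 0, 0.01]
    - [0, 0, 0.035, 0, 0, 0, 0.01]

```text
time_s: 19.35
eef_pos: [0.4952, -0.2588, 0.2794]
eef_rot: [0.0, 0.932, 0.362, 0.0]
wrist_force: [0.7, 0.6, -6.3]
opening: 0.224
```

```bash
cat >> h.py <<'E'
def ringlook(w):
    W=fcloud(w); ok=w['d']>0; rgb=w['p'].astype(int)
    r=np.linalg.norm(W[...,:2]-[.495,-.259],axis=-1)
    m=ok&(W[...,2]>.010)&(W[...,2]<.018)&(r<.1)&(r>.06); m=cv2.erode(m.astype(np.uint8),np.ones((3,3)))>0
    q=W[m][:,:2]*1000
    from scipy.optimize import least_squares
    # outer edge: farthest visible per angle bin
    a=np.degrees(np.arctan2(q[:,1]+259,q[:,0]-495))//6; e=[]
    for k in np.unique(a):
        s=q[a==k]; d=np.hypot(s[:,0]-495,s[:,1]+259)
        if len(s)>3: e.append(s[d.argmax()])
    e=np.array(e); f=least_squares(lambda c:np.hypot(e[:,0]-c[0],e[:,1]-c[1])-c[2],[495,-259,86],loss='soft_l1'); print('ring',f.x.round(1),'arc bins',len(e),'res',np.abs(f.fun).mean().round(2))
E
python3 - <<'E'
from h import *
st(); w=lidlook('w12'); ringlook(w); ringlook(load('w1')); ringlook(load('w3'))
E
```

```text
t 19.35 p [ 0.4952 -0.2588  0.2794] yaw 42.41 tilt 0.04 F [ 0.72  0.61 -6.25] T [ 0.01 -0.02 -0.01] op 0.224 q [-0.69  0.17  1.67  0.    1.3   0.14]
lid plane z at 0 186.3 tilt rad x,y [0.008 0.037] centre tool [-1.1 -1.7] 79.2 world [ 0.4938 -0.2586  0.094 ] 15835
bar (array([ 0., -0.]), array([ 6.3, 56.6]), 0.1, array([  0.8,  -0.6, 136.9]), 429)
ring [ 495.5 -258.7   83.6] arc bins 9 res 0.09
ring [ 495.6 -257.7   83.5] arc bins 60 res 0.48
ring [ 494.7 -256.    82.1] arc bins 42 res 0.71
```

View pics/w12.png

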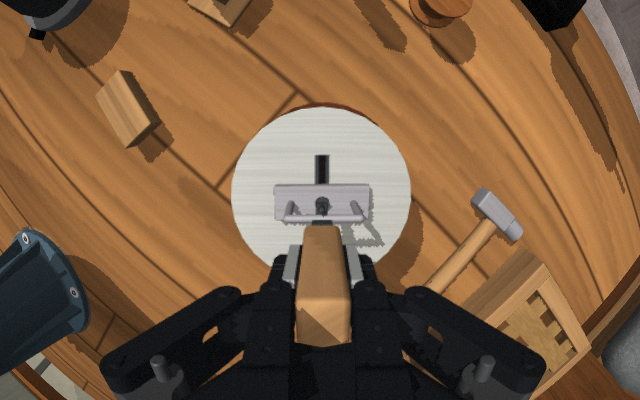

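The lid hangs level over the ring, whose dark arc shows around (322,105). Centre offset is about 1.3 mm, well within the fit. I'll correct it and lower to just above the ring.

Emit:
arm_command:
  series:
    - [0.001, 0.001, 0.008, 0, 0, 0, 0.01]
    - [0.001, 0.001, 0.018, 0, 0, 0, 0.01]
    - [0.001, 0.001, 0.028, 0, 0, 0, 0.01]
    - [0.001, 0.001, 0.038, 0, 0, 0, 0.01]
    - [0.001, 0.001, 0.044, 0, 0, 0, 0.01]

```text
time_s: 19.9
eef_pos: [0.4966, -0.2587, 0.2349]
eef_rot: [-0.0, 0.932, 0.362, 0.0]
wrist_force: [0.6, 0.6, -6.8]
opening: 0.226
```

Emit:
arm_command:
  series:
    - [0, 0, 0.004, 0, 0, 0, 0.01]
    - [0, 0, 0.008, 0, 0, 0, 0.01]
    - [0, 0, 0.012, 0, 0, 0, 0.01]
    - [0, 0, 0.014, 0, 0, 0, 0.01]
    - [0, 0, 0.014, 0, 0, 0, 0.01]

```text
time_s: 20.4
eef_pos: [0.497, -0.2591, 0.2224]
eef_rot: [0.001, 0.932, 0.362, 0.001]
wrist_force: [-0.3, 0.6, -6.8]
opening: 0.223
```

```bash
python3 - <<'E'
from h import *
st(); w=lidlook('w13'); ringlook(w)
E
```

```text
t 20.4 p [ 0.497  -0.2591  0.2224] yaw 42.41 tilt 0.12 F [-0.25  0.56 -6.77] T [0.02 0.02 0.03] op 0.223 q [-0.69  0.23  1.72  0.    1.19  0.14]
lid plane z at 0 185.7 tilt rad x,y [-0.007  0.027] centre tool [-0.4 -1. ] 79.3 world [ 0.4966 -0.259   0.037 ] 15830
bar (array([0.3, 0.3]), array([ 6.2, 56.8]), 0.3, array([  0.8,   0.4, 136.6]), 449)
ring [ 495.9 -258.2   83. ] arc bins 12 res 0.24
```

Emit:
arm_command:
  series:
    - [0, 0, 0.002, 0, 0, 0, 0.01]
    - [0, 0, 0.004, 0, 0, 0, 0.01]
    - [0, 0, 0.006, 0, 0, 0, 0.01]
    - [0, 0, 0.008, 0, 0, 0, 0.01]
    - [0, 0, 0.01, 0, 0, 0, 0.01]

```text
time_s: 20.95
eef_pos: [0.4971, -0.2591, 0.2124]
eef_rot: [0.001, 0.932, 0.362, 0.001]
wrist_force: [-0.7, -0.6, -6.2]
opening: 0.228
```

Emit:
arm_command:
  series:
    - [0, 0, 0.001, 0, 0, 0, 0.01]
    - [0, 0, 0.002, 0, 0, 0, 0.01]
    - [0, 0, 0.003, 0, 0, 0, 0.01]
    - [0, 0, 0.004, 0, 0, 0, 0.01]
    - [0, 0, 0.005, 0, 0, 0, 0.01]

```text
time_s: 21.45
eef_pos: [0.4972, -0.2592, 0.2076]
eef_rot: [0.001, 0.932, 0.362, 0.001]
wrist_force: [0.5, 0.5, -6.6]
opening: 0.23
```

```bash
python3 - <<'E'
from h import *
force(2); w=lidlook('w14')
E
```

```text
F tool [-0.1  -0.25  6.72  0.01  0.    0.02] sd [0.04 0.22 0.41]
t 21.55 p [ 0.4971 -0.2591  0.2074] yaw 42.41 tilt 0.12 F [-0.11 -0.08 -7.13] T [ 0.    0.05 -0.04] op 0.229 q [-0.69  0.25  1.73  0.    1.16  0.14]
lid plane z at 0 185.5 tilt rad x,y [-0.007  0.023] centre tool [-0.4 -0.7] 79.2 world [ 0.4968 -0.259   0.022 ] 15839
bar (array([0.3, 0.4]), array([56.9,  6.5]), 89.9, array([  0.8,   0.3, 136.4]), 446)
```

Emit:
arm_command:
  series:
    - [0, 0, 0.001, 0, 0, 0, 0.01]
    - [0, 0, 0.002, 0, 0, 0, 0.01]
    - [0, 0, 0.003, 0, 0, 0, 0.01]
    - [0, 0, 0.004, 0, 0, 0, 0.01]
    - [0, 0, 0.005, 0, 0, 0, 0.01]

```text
time_s: 22.1
eef_pos: [0.4975, -0.2594, 0.2031]
eef_rot: [0.001, 0.932, 0.362, 0.001]
wrist_force: [0.2, -0.9, -0.6]
opening: 0.23
```

```bash
python3 - <<'E'
from h import *
force(2); w=lidlook('w15')
E
```

```text
F tool [ 0.51  0.44  1.4   0.04  0.01 -0.01] sd [0.15 0.13 0.21]
t 22.2 p [ 0.4976 -0.2596  0.2033] yaw 42.41 tilt 0.22 F [ 0.48  0.01 -1.61] T [0.04 0.03 0.02] op 0.23 q [-0.69  0.26  1.73  0.    1.15  0.14]
lid plane z at 0 185.2 tilt rad x,y [0.001 0.004] centre tool [-0.6 -0.5] 79.1 world [ 0.4974 -0.26    0.0181] 15872
bar (array([ 0.3, -0. ]), array([ 5.7, 57. ]), 0.1, array([  0.9,  -0.2, 136.1]), 450)
```

The lid is home and flat (top at 18.1 mm, tilt 0.004 rad or less, load off). Now I'll lower the hook to the mouth and back out.

Emit:
arm_command:
  series:
    - [-0.001, 0, 0.002, 0, 0, 0, 0.01]
    - [-0.001, 0, 0.006, 0, 0, 0, 0.01]
    - [-0.001, 0, 0.011, 0, 0, 0, 0.01]
    - [-0.001, 0, 0.016, 0, 0, 0, 0.01]
    - [-0.001, 0, 0.0185, 0, 0, 0, 0.01]

```text
time_s: 22.75
eef_pos: [0.4962, -0.2596, 0.1832]
eef_rot: [0.0, 0.932, 0.362, 0.001]
wrist_force: [0.6, -0.4, -2.3]
opening: 0.222
```

```bash
python3 - <<'E'
from h import *
force(2)
E
```

```text
F tool [-0.    0.34  1.34  0.03  0.01  0.06] sd [0.19 0.25 0.27]
t 22.85 p [ 0.4962 -0.2596  0.1834] yaw 42.41 tilt 0.07 F [ 0.21  0.06 -1.06] T [ 0.01  0.04 -0.04] op 0.228 q [-0.69  0.29  1.74  0.    1.11  0.14]
```

Emit:
arm_command:
  series:
    - [0, 0, 0, 0, 0, 0, 0.01]
    - [-0.002, 0, 0, 0, 0, 0, 0.01]
    - [-0.005, 0, 0, 0, 0, 0, 0.01]
    - [-0.009, 0, 0, 0, 0, 0, 0.01]
    - [-0.014, 0, 0, 0, 0, 0, 0.01]

```text
time_s: 23.35
eef_pos: [0.4859, -0.2696, 0.1842]
eef_rot: [0.001, 0.932, 0.362, 0.001]
wrist_force: [-0.8, -0.2, -2.7]
opening: 0.225
```

Emit:
arm_command:
  series:
    - [-0.006, 0, 0, 0, 0, 0, 0.01]
    - [-0.013, 0, 0, 0, 0, 0, 0.01]
    - [-0.02, 0, 0, 0, 0, 0, 0.01]
    - [-0.026, 0, 0, 0, 0, 0, 0.01]
    - [-0.028, 0, 0, 0, 0, 0, 0.01]

```text
time_s: 23.85
eef_pos: [0.4649, -0.2888, 0.1841]
eef_rot: [0.001, 0.932, 0.361, 0.001]
wrist_force: [0.2, 0.0, -1.0]
opening: 0.22
```

```bash
python3 - <<'E'
from h import *
st(); w=snap('wrist','w16'); p,M,_=pose(); W=fcloud(w); ok=w['d']>0
m=ok&(np.hypot(W[...,0]-.497,W[...,1]+.2595)<.085)&(abs(W[...,2]-.018)<.006)&(w['p'].min(2)>150); q=W[m]*1000
print(len(q),np.linalg.lstsq(np.c_[q[:,:2]-[497,-259],np.ones(len(q))],q[:,2],rcond=None)[0].round(4))
T=(W-p)@M*1000; m=ok&(np.hypot(W[...,0]-.497,W[...,1]+.2595)<.04)&(abs(W[...,2]-.067)<.006); print('bar tool',rect(T[m]/1000))
E
```

```text
t 23.85 p [ 0.4649 -0.2888  0.1841] yaw 42.36 tilt 0.13 F [ 0.17  0.03 -0.98] T [-0.    0.02  0.01] op 0.22 q [-0.77  0.26  1.78  0.    1.1   0.06]
22746 [ 3.00000e-04 -1.00000e-04  1.81216e+01]
bar tool (array([43.8,  0.4]), array([ 5.6, 57.1]), 0.1, array([ 44. ,   0.4, 115.6]), 833)
```

Unhooked cleanly; the lid is still flat at 18.1 mm. I'll raise and go to a point above the stand.

Emit:
arm_command:
  series:
    - [-0.004, 0, -0.015, 0, 0, 0, 0.01]
    - [-0.004, 0, -0.045, 0, 0, 0, 0.01]
    - [-0.004, 0, -0.085, 0, 0, 0, 0.01]
    - [-0.004, 0, -0.125, 0, 0, 0, 0.01]
    - [-0.004, 0, -0.151, 0, 0, 0, 0.01]

```text
time_s: 24.4
eef_pos: [0.4628, -0.2912, 0.3398]
eef_rot: [0.003, 0.932, 0.362, 0.002]
wrist_force: [0.8, -0.9, -0.9]
opening: 0.227
```

Emit:
arm_command:
  series:
    - [0, 0, 0, 0, 0, 0, 0.01]
    - [0, 0, 0, 0, 0, 0, 0.01]
    - [0, 0, 0, 0, 0, 0, 0.01]
    - [0, 0, 0, 0, 0, 0, 0.01]
    - [0, 0, 0, 0, 0, 0, 0.01]

```text
time_s: 24.9
eef_pos: [0.4618, -0.2904, 0.3337]
eef_rot: [-0.0, 0.932, 0.362, 0.0]
wrist_force: [-0.6, -0.3, -1.3]
opening: 0.225
```

```bash
python3 - <<'E'
from h import *
st(); plan([((.53,-.16,.335),25),((.58,-.035,.335),7.3)])
E
```

```text
t 24.9 p [ 0.4618 -0.2904  0.3337] yaw 42.41 tilt 0.05 F [-0.58 -0.25 -1.31] T [-0.01 -0.   -0.01] op 0.225 q [-0.78  0.09  1.65  0.    1.4   0.05]
[ 0.1383 -0.0503 -0.0012] [-0.03 -0.04 17.41]
[ 0.0981 -0.0922  0.    ] [ 0.   0.  17.7]
```

Emit:
arm_command:
  series:
    - [0.02, -0.007, 0, 0, 0, 2, 0.01]
    - [0.05, -0.018, 0, 0, 0, 6, 0.01]
    - [0.08, -0.029, 0, 0, 0, 10, 0.01]
    - [0.11, -0.04, 0, 0, 0, 14, 0.01]
    - [0.1383, -0.0503, -0.001, 0, 0, 17.4, 0.01]

```text
time_s: 25.4
eef_pos: [0.5306, -0.159, 0.3352]
eef_rot: [0.0, 0.977, 0.215, 0.0]
wrist_force: [0.5, -0.1, -1.9]
opening: 0.23
```

Emit:
arm_command:
  series:
    - [0.024, -0.023, 0, 0, 0, 4, 0.01]
    - [0.05, -0.047, 0, 0, 0, 9, 0.01]
    - [0.075, -0.07, 0, 0, 0, 13, 0.01]
    - [0.092, -0.086, 0, 0, 0, 16, 0.01]
    - [0.0981, -0.0922, 0, 0, 0, 17.7, 0.01]

```text
time_s: 25.9
eef_pos: [0.5807, -0.0329, 0.3352]
eef_rot: [0.0, 0.998, 0.064, 0.0]
wrist_force: [0.2, -1.1, -2.2]
opening: 0.227
```

Emit:
arm_command:
  series:
    - [0, 0, 0, 0, 0, 0, 0.01]
    - [0, 0, 0, 0, 0, 0, 0.01]
    - [0, 0, 0, 0, 0, 0, 0.01]
    - [0, 0, 0, 0, 0, 0, 0.01]
    - [0, 0, 0, 0, 0, 0, 0.01]

```text
time_s: 26.4
eef_pos: [0.5802, -0.036, 0.3361]
eef_rot: [0.001, 0.998, 0.063, 0.001]
wrist_force: [0.1, 0.6, -1.8]
opening: 0.229
```

```bash
python3 - <<'E'
from h import *
st(); w=snap('wrist','w17'); p,M,_=pose(); W=fcloud(w); ok=w['d']>0; T=(W-p)@M*1000
n=ok&(np.hypot(W[...,0]-.595,W[...,1]+.023)<.07)
print('walls',rect(W[n&(abs(W[...,2]-.05)<.004)]),'base',rect(W[n&(abs(W[...,2]-.008)<.003)]))
q=W[n&(abs(W[...,2]-.05)<.004)]; 
v,u=np.where(n&(W[...,2]<.06)); print(u.min(),u.max(),v.min(),v.max())
in_=n&(W[...,2]<.044)&(np.hypot(W[...,0]-.595,W[...,1]+.023)<.022); print('pocket',in_.sum(),rect(W[in_]) if in_.sum()>5 else 0)
m=ok&(abs(T[...,0])<30)&(abs(T[...,1])<20)&(T[...,2]>85)&(T[...,2]<160); q=T[m]
for lo in(85,95,130,135,140): 
    a=q[(q[:,2]>=lo)&(q[:,2]<lo+5)]; print(lo,len(a),np.percentile(a,[2,50,98],axis=0)[:,:2].round(1).tolist() if len(a) else 0)
u0,v0=(u.min()+u.max())//2,(v.min()+v.max())//2
cv2.imwrite('pics/w17c.png',cv2.resize(w['p'][max(0,v0-75):v0+75,u0-100:u0+100,::-1],(800,600),interpolation=cv2.INTER_CUBIC))
E
```

```text
t 26.4 p [ 0.5802 -0.036   0.3361] yaw 7.26 tilt 0.14 F [ 0.11  0.64 -1.85] T [-0.03 -0.03 -0.  ] op 0.229 q [-0.27  0.17  1.56 -0.    1.42  1.18]
walls (array([595.2, -23.1]), array([49., 26.]), 7.3, array([595.6, -23.1,  50.1]), 541) base (array([595.9, -23.5]), array([88.9, 69.7]), 7.3, array([598.6, -24. ,   8.1]), 2911)
262 366 103 206
pocket 598 (array([592.7, -23.1]), array([37. , 42.9]), 6.4, array([591.4, -23.8,  11.3]), 598)
85 107 [[11.1, -9.5], [12.7, 0.3], [13.3, 9.0]]
95 48 [[11.8, -6.0], [12.2, 0.0], [12.7, 5.5]]
130 33 [[5.5, -2.4], [7.9, -1.0], [9.8, 1.1]]
135 57 [[-1.5, -3.9], [5.2, -0.3], [10.0, 3.2]]
140 95 [[-1.9, -3.9], [2.7, -0.3], [9.4, 3.3]]
```

View pics/w17c.png

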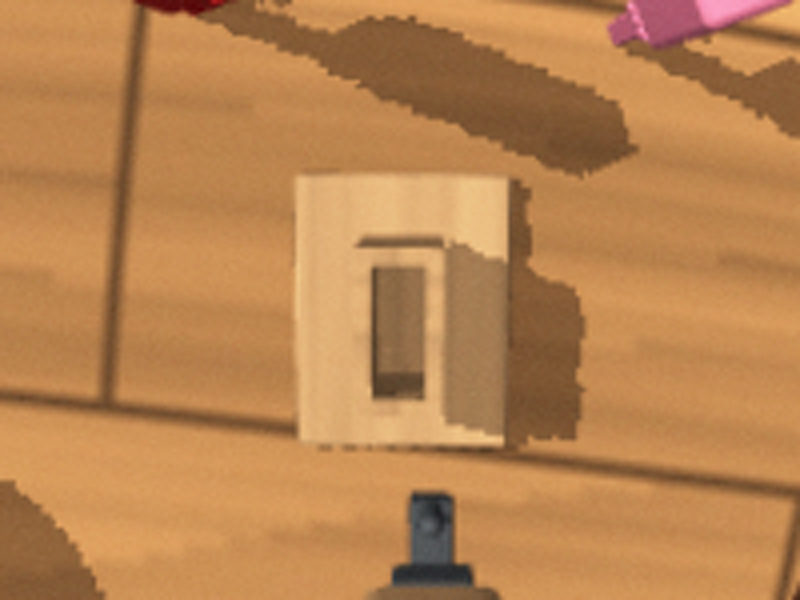

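The empty pocket is clear at centre (595.2,−23.1) mm, yaw 7.3°, and the lifter is still true in the grip. I'll align, then descend.

```bash
python3 - <<'E'
from h import *
plan([((.5968,-.0232,.336),7.3)])
E
```

```text
[ 0.0181 -0.0105  0.0001] [ 0.08 -0.12 -0.03]
```

Emit:
arm_command:
  series:
    - [0.006, -0.003, 0, 0, 0, 0, 0.01]
    - [0.012, -0.007, 0, 0, 0, 0, 0.01]
    - [0.018, -0.0105, 0, 0, 0, 0, 0.01]
    - [0.018, -0.0105, 0.02, 0, 0, 0, 0.01]
    - [0.018, -0.0105, 0.04, 0, 0, 0, 0.01]

```text
time_s: 26.95
eef_pos: [0.5979, -0.0221, 0.2963]
eef_rot: [0.001, 0.998, 0.064, 0.002]
wrist_force: [1.2, -0.5, -2.3]
opening: 0.227
```

Emit:
arm_command:
  series:
    - [0, 0, 0.025, 0, 0, 0, 0.01]
    - [0, 0, 0.05, 0, 0, 0, 0.01]
    - [0, 0, 0.07, 0, 0, 0, 0.01]
    - [0, 0, 0.078, 0, 0, 0, 0.01]
    - [0, 0, 0.078, 0, 0, 0, 0.01]

```text
time_s: 27.45
eef_pos: [0.5967, -0.0223, 0.2168]
eef_rot: [0.0, 0.998, 0.064, -0.0]
wrist_force: [-0.6, -0.5, -1.6]
opening: 0.226
```

Emit:
arm_command:
  series:
    - [0, 0, 0, 0, 0, 0, 0.01]
    - [0, 0, 0, 0, 0, 0, 0.01]
    - [0, 0, 0, 0, 0, 0, 0.01]
    - [0, 0, 0, 0, 0, 0, 0.01]
    - [0, 0, 0, 0, 0, 0, 0.01]

```text
time_s: 27.95
eef_pos: [0.5972, -0.0228, 0.2186]
eef_rot: [0.001, 0.998, 0.064, 0.001]
wrist_force: [-0.7, -0.9, -1.5]
opening: 0.228
```

```bash
python3 - <<'E'
from h import *
st(); plan([((.5968,-.0232,.1552),7.3)])
E
```

```text
t 27.95 p [ 0.5972 -0.0228  0.2186] yaw 7.31 tilt 0.18 F [-0.67 -0.92 -1.53] T [ 0.03 -0.01 -0.03] op 0.228 q [-0.24  0.32  1.62 -0.    1.2   1.21]
[-0.0007  0.0002  0.0634] [ 0.09 -0.16  0.01]
```

Emit:
arm_command:
  series:
    - [-0.0005, 0, 0.008, 0, 0, 0, 0.01]
    - [-0.0005, 0, 0.018, 0, 0, 0, 0.01]
    - [-0.0005, 0, 0.028, 0, 0, 0, 0.01]
    - [-0.0005, 0, 0.036, 0, 0, 0, 0.01]
    - [-0.0005, 0, 0.042, 0, 0, 0, 0.01]

```text
time_s: 28.45
eef_pos: [0.5961, -0.0227, 0.1746]
eef_rot: [0.0, 0.998, 0.064, 0.0]
wrist_force: [0.1, -0.3, -2.8]
opening: 0.227
```

Emit:
arm_command:
  series:
    - [0, 0, 0.004, 0, 0, 0, 0.01]
    - [0, 0, 0.009, 0, 0, 0, 0.01]
    - [0, 0, 0.014, 0, 0, 0, 0.01]
    - [0, 0, 0.018, 0, 0, 0, 0.01]
    - [0, 0, 0.019, 0, 0, 0, 0.01]

```text
time_s: 28.95
eef_pos: [0.5965, -0.0228, 0.1565]
eef_rot: [0.0, 0.998, 0.064, 0.001]
wrist_force: [0.5, -0.2, -2.5]
opening: 0.227
```

```bash
python3 - <<'E'
from h import *
force(4)
E
```

```text
F tool [ 0.25  0.1   1.27 -0.   -0.01  0.02] sd [0.14 0.89 0.33]
t 29.15 p [ 0.5969 -0.0229  0.1573] yaw 7.31 tilt 0.16 F [ 0.54 -0.73 -1.43] T [-0.02  0.01 -0.02] op 0.227 q [-0.24  0.4   1.66 -0.    1.09  1.21]
```

Emit:
arm_command:
  series:
    - [0, 0, 0.0005, 0, 0, 0, 0.01]
    - [0, 0, 0.001, 0, 0, 0, 0.01]
    - [0, 0, 0.0015, 0, 0, 0, 0.01]
    - [0, 0, 0.002, 0, 0, 0, 0.01]
    - [0, 0, 0.002, 0, 0, 0, 0.01]

```text
time_s: 29.65
eef_pos: [0.5968, -0.0229, 0.1553]
eef_rot: [0.001, 0.998, 0.064, 0.001]
wrist_force: [-1.4, 0.1, -0.4]
opening: 0.228
```

```bash
python3 - <<'E'
from h import *
force(4)
E
```

```text
F tool [-0.63 -0.74 -0.17  0.05 -0.12 -0.01] sd [0.25 0.24 0.61]
t 29.85 p [ 0.5968 -0.0229  0.1553] yaw 7.31 tilt 0.15 F [-0.82  0.69  0.97] T [0.08 0.12 0.06] op 0.228 q [-0.24  0.4   1.66 -0.    1.08  1.21]
```

It is on the floor of the pocket. I'll press a touch, then open gradually.

Emit:
arm_command:
  series:
    - [0, 0, 0.0003, 0, 0, 0, 0.01]
    - [0, 0, 0.0003, 0, 0, 0, 0.022]
    - [0, 0, 0.0003, 0, 0, 0, 0.03]
    - [0, 0, 0.0003, 0, 0, 0, 0.04]
    - [0, 0, 0.0003, 0, 0, 0, 0.05]

```text
time_s: 30.35
eef_pos: [0.5967, -0.0229, 0.1547]
eef_rot: [0.001, 0.998, 0.064, 0.001]
wrist_force: [-0.6, 0.2, 0.4]
opening: 0.583
```

Emit:
arm_command:
  series:
    - [0, 0, 0, 0, 0, 0, 0.065]
    - [0, 0, 0, 0, 0, 0, 0.08]
    - [0, 0, 0, 0, 0, 0, 0.0854]
    - [0, 0, 0, 0, 0, 0, 0.0854]
    - [0, 0, 0, 0, 0, 0, 0.0854]

```text
time_s: 30.85
eef_pos: [0.5967, -0.0229, 0.1548]
eef_rot: [0.001, 0.998, 0.064, 0.001]
wrist_force: [-0.1, 0.1, 0.4]
opening: 0.999
```

Emit:
arm_command:
  series:
    - [0, 0, -0.01, 0, 0, 0, 0.0854]
    - [0, 0, -0.03, 0, 0, 0, 0.0854]
    - [0, 0, -0.06, 0, 0, 0, 0.0854]
    - [0, 0, -0.1, 0, 0, 0, 0.0854]
    - [0, 0, -0.14, 0, 0, 0, 0.0854]

```text
time_s: 31.35
eef_pos: [0.5961, -0.0226, 0.2966]
eef_rot: [0.001, 0.998, 0.064, 0.001]
wrist_force: [1.5, -0.0, -0.6]
opening: 1.002
```

Emit:
arm_command:
  series:
    - [-0.02, 0, -0.02, 0, 0, 0, 0.0854]
    - [-0.05, 0, -0.04, 0, 0, 0, 0.0854]
    - [-0.08, 0, -0.05, 0, 0, 0, 0.0854]
    - [-0.1, 0, -0.05, 0, 0, 0, 0.0854]
    - [-0.1, 0, -0.05, 0, 0, 0, 0.0854]

```text
time_s: 31.85
eef_pos: [0.4957, -0.0354, 0.3461]
eef_rot: [0.001, 0.998, 0.063, 0.002]
wrist_force: [-0.5, -0.5, 0.1]
opening: 1.0
```

Emit:
arm_command:
  series:
    - [0, 0, 0, 0, 0, 0, 0.0854]
    - [0, 0, 0, 0, 0, 0, 0.0854]
    - [0, 0, 0, 0, 0, 0, 0.0854]
    - [0, 0, 0, 0, 0, 0, 0.0854]
    - [0, 0, 0, 0, 0, 0, 0.0854]

```text
time_s: 32.35
eef_pos: [0.4973, -0.0353, 0.3442]
eef_rot: [0.0, 0.998, 0.064, 0.001]
wrist_force: [0.8, -0.5, -0.7]
opening: 1.003
```

```bash
python3 - <<'E'
from h import *
st(); w=snap('wrist','w18'); W=fcloud(w); ok=w['d']>0
n=ok&(np.hypot(W[...,0]-.597,W[...,1]+.023)<.05)
q=W[n&(W[...,2]>.13)]*1000; print('handle top',rect(q/1000),np.linalg.lstsq(np.c_[q[:,:2]-q[:,:2].mean(0),np.ones(len(q))],q[:,2],rcond=None)[0].round(3))
m=ok&(np.hypot(W[...,0]-.497,W[...,1]+.2595)<.085)&(abs(W[...,2]-.018)<.008)&(w['p'].min(2)>130); q=W[m]*1000
print('lid',len(q),np.linalg.lstsq(np.c_[q[:,:2]-[497,-259],np.ones(len(q))],q[:,2],rcond=None)[0].round(4))
E
```

```text
t 32.35 p [ 0.4973 -0.0353  0.3442] yaw 7.32 tilt 0.09 F [ 0.77 -0.5  -0.68] T [0.02 0.04 0.01] op 1.003 q [-0.31 -0.03  1.75 -0.    1.42  1.13]
handle top (array([597.9, -23. ]), array([23.9, 19.4]), 7.2, array([597.5, -22.8, 137.8]), 590) [ 2.20000e-02 -6.00000e-03  1.37781e+02]
lid 6307 [ 1.00000e-03 -3.00000e-04  1.81619e+01]
```

View pics/w18.png

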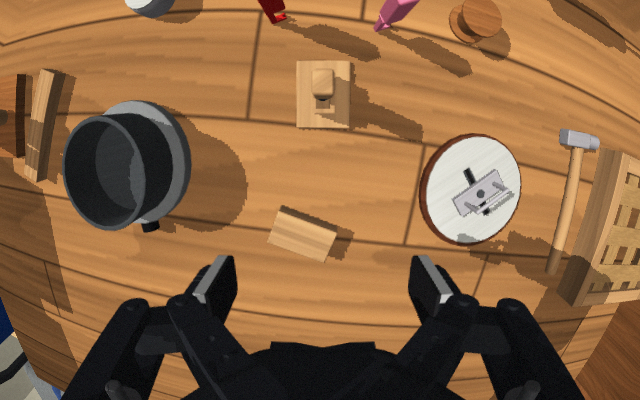

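The lifter stands upright and fully down in its stand at (322,92), handle top at 137.8 mm. The lid lies flat on the ring at (470,190), and the other things are where they were. Handing in.

```bash
python3 -c "
from h import *
print(ctrl.hand_in()); st()"
```

```text
the job is handed in; nothing more can be done
None
the job is handed in; nothing more can be done
```

I lifted the lid off the pot by its loop with the lifter, set it on the rest ring, unhooked, and put the lifter back in its stand. I handed the job in at about 32 s, and no verdict is reported.

**Last checks**
- **Lid:** it lies flat on the ring, with the top face at 18.1–18.2 mm against 18 mm expected and a tilt of about 0.001 rad.
- **Hanging:** it hung nearly level while carried, leaning at most about 0.04 rad.
- **Lifter:** it stands in its pocket with the handle top at 137.8 mm, against 138 mm when fully down.
- **Other things:** everything else in the last wrist view looks where it was. I judged that by eye and did not measure it.

**Rough spot:** when feeling for the loop I went 0.5 mm past first touch. That gave about 4.7 N sideways, under the 5 N tipping figure, and I backed off at once. The lid stayed flat and moved about 0.3–0.5 mm on the pot.

**Small disagreement:** a plane fitted to the handle's top gave a lean of 0.02 rad. The top edges also tilted that fit, so I took it as measuring noise.

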